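# Raise the fume hood window to its pointer and start the fan

## Task

Get the little fume hood ready for gluing: with the fingers under the lip of its window, push the window up until the underside of the lip is level with the tip of the pointer clamped on the right-hand post, and leave it standing there. Then press the round fan button on the control box at the hood's left foot fully down and let it come up again. Only push and press: do not pinch the lip, and do not pick up or shift the pointer or any of the things standing about.

Things in the scene. Friction and masses are not known exactly. Their poses are not given: they have to be found in the camera images.
- hood: Fixed fume hood of grey sheet and aluminium, 262 wide, 165 deep, 410 mm high. Origin on the bench, middle of its front; x into the hood, y to the user's left, z up. Two posts 24 mm wide at y = -119 and +119 mm lean back 20 degrees (top away from user). In front of its 52 mm high sill, under the lip, the bench is free. Control box 74 x 78 x 48 mm high at x -8, y 225 mm.
- sash (a joint): The window's height along its 20 degree slope, m: 0 fully down (resting above the sill), 0.18 fully up. It is counterweighted and stays wherever it is left; moving it either way takes 3 to 5 N plus 20 N per m/s. A cover strip slopes from the lip's nose up and back to the window, 40 mm above the lip; fingers pressing on that strip and on the lip at once count as pinching.
- lip_front (a point): Middle of the front lower edge of the window's lip: an aluminium ledge 190 wide, 8 mm thick, round-nosed, along the window's lower edge, reaching 47 mm out towards the user, square to the window. Site axes: z up the slope (the way the window moves), y to the user's left, -x out towards the user. Window fully down: 87 mm above the bench, 19 mm in front of the hood's origin.
- clamp (a joint): Where the pointer's clamp sits on the right post, measured like the window's height: the lip's underside is level with the pointer tip when joint sash equals joint clamp. It differs from start to start and must stay as it is (25 N would shift it).
- pointer_tip (a point): Tip of the dark steel cone, 19 mm long, that points left from the clamp (26 mm high, on the front of the right post, with a small brass screw) to just beside the right end of the lip's path. Same axes as point lip_front.
- fan_button (a joint): Fan button travel, m: 0 up, 0.006 fully down (about 5 N); springs back up when let go.
- fan_button_top (a point): Centre of the top of the round button, 28 mm across, on the control box; pressed straight down.
- jar: Clear jar with green lid, 69 mm across, 84 mm high, standing inside the hood. Origin at the centre of its underside. Leave alone.
- tape_roll: Roll of black tape, 53 mm across, 19 mm high, on the bench by the hood's front right corner. Origin at the centre of its underside. Leave alone.
- food_tin: Food tin, 76 mm across, 58 mm high, to the right of the hood. Origin at the centre of its underside. Leave alone.
- wood_block: Light wooden block 60 x 95 x 38 mm high, on the bench left of the hood. Origin at the centre of its underside. Leave alone.

How it is judged:
By the outcome, as a careful person would: the job done as asked, in the order asked, and still so for the second after the job is handed in, with the robot touching nothing.
It also fails if it takes over 48 s, if anything falls off the work surface, if the arm or the gripper's body presses on something with over 40 N, if the wrist force passes 120 N, or if a joint passes its speed limit or range.

## Robot

A 7-joint arm with a two-finger parallel gripper is mounted at the origin on a cart in front of the work surface, level with it; the furniture and walls round the work are solid. World frame = base frame: x ahead of the robot, y to its left, z up, the work surface at z = 0. Lengths are in m, angles in degrees, forces in N, time in s.
With the tool pointing down it reaches from about 0.425 to 0.925 m from the base axis. Payload 6.8 kg.
Tool frame: the origin (TCP) lies at the very end of the fingers, on their centre line; the grasp point (between the pads) lies 19 mm behind it; z points along the fingers, y is the line along which they close (so a half turn about z gives the same grasp; the last joint's range is limited). The gripper opens to 88 mm and grips with 3 to 60 N. Pads are 20 mm wide; open, the fingers measure 115 mm over their backs; the gripper's body (75 mm by 178 mm) begins 61 mm behind the grasp point.
Start: joints at [61.301, 27.33, 1.283, 89.118, -0.659, 63.558, -4.761], TCP at [0.258, -0.624, 0.223] pointing down, gripper open.
Joint ranges: [-169.35, 169.35], [-19.33, 120.38], [-80.79, 83.38], [13.8, 139.57], [-78.32, 258.32], [9.67, 109.79], [-169.56, 169.56]. Speed limits (degrees/s): [136.94, 136.94, 180, 180, 180, 180, 180].

## Interface

Orientations are given as a 3x3 rotation matrix whose columns are the frame's x, y, z axes.
In Python, from workcell import arm gives the robot as it stands. The module is installed in compiled form; this text tells all that it offers.
- The arm moves only by the tool arm_command, never from a script. Its argument "commands" is a list that holds one entry, the list of rows, each a list of 7 numbers: the shift along the tool's x, y, z in m, then the turn, a rotation vector about the tool's x, y, z in rad, then the opening in per cent of the stroke, from 0 (shut) to 100 (fully open). A call has 1 to 20 rows; each row shifts and turns the commanded pose from where the row before left it, along the tool's axes as they then stand; what a row does not reach is not made up. A row lasts 1/10 s, in which the tool goes at most 50 mm and 8.59 degrees, less where a joint would pass 70% of its speed; a pose out of reach is approached as far as the arm can. A call with a gripper value outside its range is refused whole. The fingers move at their own pace and stop on an object; "newtons" is the grip in N (left out, the last holds). Time passes only in rows, so rows that do not move let the fingers close. It gives the time, the measured TCP pose, the force, the opening and the grip force at its end, in the units of the state.
- arm.state(): the state, without advancing time (a new reading comes with each control period).
- arm.read_camera(name): name is "side" or "top"; returns the picture (400x640x3 uint8, red, green, blue); there is no depth.
- arm.get_calibration(name): a dict with "fx", "fy", "cx", "cy" (pixels), "pose" (4x4, takes a point from camera to world coordinates). Camera axes: x right, y up, looking along -z (the intrinsics and any distortion apply to the point x, -y, -z); pixel columns grow to the right and rows downward; lengths in m; the calibration is good to about 2 mm. A picture is of the moment at which its call begins. get_calibration takes no time and is no camera call.
- arm.finish_job(): hands the job in; it is judged then, once.
The state is a dict: "time_s": time; "joint_positions": joint angles; "qd": joint speeds; "tau": joint torques, N m; "tool_pos": TCP position; "orientation": TCP orientation; "force": force on the tool from outside, world axes, zero at the start; "torque": the same for the moment, N m; "grip_width": finger opening in m; "gripper_force": force on a finger pad.
Only numpy, scipy, OpenCV 4.12 (cv2) and the standard library are available. Lean on these libraries where they do the work, as an engineer would, in place of code of your own. Each camera call takes 0.05 s, during which the arm holds its last target. There are 200 camera calls.

## Working session

There is one attempt and no reset: what is moved stays moved. The work goes in short steps, Python scripts to look and compute and a tool call to move; the robot and the scene stay as the last step left them, time stands still between calls to the robot, and variables do not carry over. Pictures are saved under pics/ and viewed, at most 10 in all, crops included, and the job is handed in when it is done.

Besides the shell and the picture viewer there is one more tool, called after ">>>" as name([rows], argument=value, ...), one row to a line, values as JSON. arm_command: Moves the arm, as the interface text tells. Its arguments: {"type":"object","properties":{"commands":{"type":"array","items":{"type":"array","items":{"type":"array","items":{"type":"number"}}}},"newtons":{"type":"number"}},"required":["commands"]}

```bash
mkdir -p pics; python3 - <<'E'
from workcell import arm
import cv2,numpy as np
np.set_printoptions(precision=4,suppress=True)
for n in("side","top"):
    cv2.imwrite(f"pics/{n}0.png",arm.read_camera(n)[:,:,::-1])
    print(n,arm.get_calibration(n))
print(arm.state())
E
```

```text
side {'fx': 364.07746892774446, 'fy': 364.07746892774446, 'cx': 322.05349905379614, 'cy': 194.00250534406976, 'pose': array([[-0.9472,  0.1616, -0.277 ,  0.2036],
       [-0.3203, -0.4385,  0.8397,  0.5707],
       [ 0.0142,  0.8841,  0.4671,  0.5201],
       [ 0.    ,  0.    ,  0.    ,  1.    ]])}
top {'fx': 456.46993922099455, 'fy': 456.46993922099455, 'cx': 316.7416645456993, 'cy': 199.83469306369977, 'pose': array([[-0.0734,  0.7753, -0.6273, -0.4942],
       [-0.9972, -0.0638,  0.0379, -0.1455],
       [-0.0106,  0.6283,  0.7779,  1.2797],
       [ 0.    ,  0.    ,  0.    ,  1.    ]])}
{'time_s': 0.1, 'joint_positions': array([61.2988, 27.3709,  1.2788, 89.1684, -0.6578, 63.5586, -4.7615]), 'qd': array([-0.0403, -0.057 , -0.0107, -0.1693,  0.0185,  0.0341, -0.0331]), 'tau': array([  0.0037, -58.4094,   1.5398, -27.3315,  -0.0541,   0.013 ,
         0.0001]), 'tool_pos': array([ 0.2582, -0.6231,  0.2218]), 'orientation': array([[ 0.9238,  0.3828, -0.0007],
       [ 0.3828, -0.9238,  0.0014],
       [-0.0001, -0.0016, -1.    ]]), 'force': array([0.1094, 1.0887, 0.6475]), 'torque': array([ 0.0014, -0.012 , -0.0433]), 'gripper_force': 0.0, 'grip_width': 0.0877021230076008}
```

View pics/side0.png

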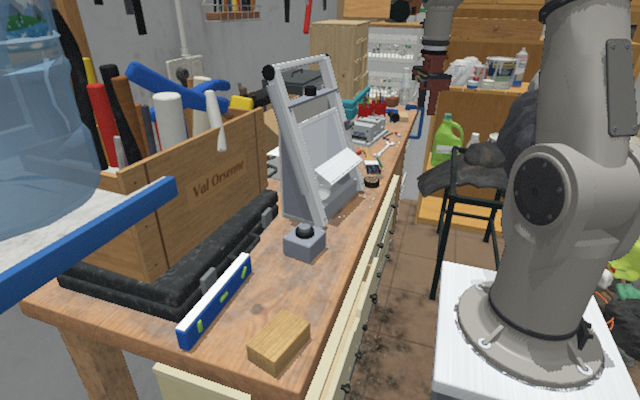

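View pics/top0.png

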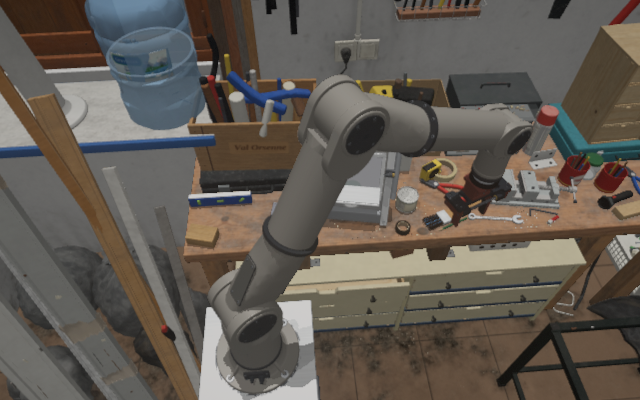

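```bash
python3 - <<'E'
import cv2
a=cv2.imread("pics/side0.png")[45:270,250:400]
b=cv2.imread("pics/top0.png")[140:250,300:450]
a=cv2.resize(a,None,fx=2.66,fy=2.66,interpolation=cv2.INTER_CUBIC)
b=cv2.resize(b,None,fx=2.66,fy=2.66,interpolation=cv2.INTER_CUBIC)
import numpy as np
o=np.zeros((600,800,3),np.uint8);o[:a.shape[0],:a.shape[1]]=a;o[:b.shape[0],400:400+b.shape[1]]=b[:,:400]
cv2.imwrite("pics/c0.png",o)
E
```

```text
(no output)
```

View pics/c0.png

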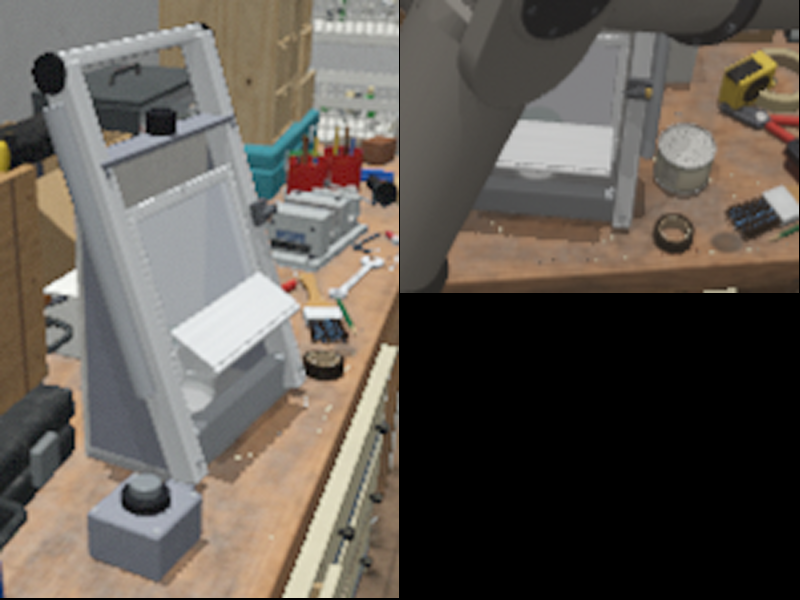

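```bash
cat > h.py <<'E'
import numpy as np,cv2
from workcell import arm
from scipy.optimize import least_squares
np.set_printoptions(precision=4,suppress=True)
CAL={n:arm.get_calibration(n) for n in("side","top")}
def proj(n,P):
    c=CAL[n];T=c["pose"];p=(np.atleast_2d(P)-T[:3,3])@T[:3,:3]
    return np.c_[c["cx"]+c["fx"]*p[:,0]/-p[:,2],c["cy"]+c["fy"]*p[:,1]/p[:,2]]
def ray(n,uv):
    c=CAL[n];T=c["pose"];d=T[:3,:3]@np.array([(uv[0]-c["cx"])/c["fx"],-(uv[1]-c["cy"])/c["fy"],-1])
    return T[:3,3],d/np.linalg.norm(d)
def plane(n,uv,pt,nrm):
    o,d=ray(n,uv);return o+d*((np.array(pt)-o)@nrm)/(d@nrm)
def H(h,P):
    P=np.atleast_2d(P);c,s=np.cos(h[2]),np.sin(h[2]);return np.c_[h[0]+c*P[:,0]-s*P[:,1],h[1]+s*P[:,0]+c*P[:,1],P[:,2]]
S,C=np.sin(np.radians(20)),np.cos(np.radians(20))
def lip(s,x=0,y=0,z=0): # hood-frame point given site-frame offsets
    return np.array([-.019+S*(s+z)+C*x,y,.087+C*(s+z)-S*x])
E
python3 - <<'E'
from h import *
b=lambda dx,dy,z:[-.008+dx*.037,.225+dy*.039,z]
pts=[(b(1,1,.048),(90,518)),(b(1,-1,.048),(130,478)),(b(-1,1,.048),(160,540)),(b(-1,-1,.048),(200,493)),
(b(1,1,0),(92,552)),(b(-1,1,0),(160,577)),(b(-1,-1,0),(200,535))]
P=np.array([p[0] for p in pts]);U=np.array([p[1] for p in pts])/2.66+[250,45]
f=lambda h:(proj("side",H(h,P))-U).ravel()
r=least_squares(f,[.6,-.1,0]);h=r.x
print(h,np.degrees(h[2]),r.fun.reshape(-1,2))
for s in(0,.05,.1,.18):
    for y in(.095,-.095): print(s,y,*[(proj(n,H(h,lip(s,0,y)))[0]) for n in("side","top")])
for q in([0,.131,0],[0,.107,0],[0,-.107,0],[0,-.131,0],[.14,.131,.41],[.14,-.131,.41]): print(q,proj("side",H(h,q)),proj("top",H(h,q)))
im=cv2.imread("pics/side0.png")
o=np.zeros((600,800,3),np.uint8)
o[:,:400]=cv2.resize(im[190:270,270:323+1][:75,:50],(400,600),interpolation=cv2.INTER_CUBIC)
o[:,400:]=cv2.resize(im[110:200,310:370],(400,600),interpolation=cv2.INTER_CUBIC)
cv2.imwrite("pics/c1.png",o)
E
```

```text
[ 0.4366 -0.3034 -0.1335] -7.6468480354486 [[-1.9414 -1.7383]
 [ 0.119  -3.0896]
 [ 0.7869 -0.9855]
 [ 1.3092 -0.9095]
 [-1.9199  2.6415]
 [ 0.7875  2.6205]
 [ 0.9115  0.0268]]
0 0.095 [333.173  196.1142] [318.5326 208.4816]
0 -0.095 [360.2987 169.0858] [376.2028 210.8413]
0.05 0.095 [327.4506 177.889 ] [318.7255 195.4668]
0.05 -0.095 [355.7919 153.0808] [377.4065 197.7909]
0.1 0.095 [321.5304 159.0336] [318.9253 181.9911]
0.1 -0.095 [351.1519 136.6028] [378.653  184.2755]
0.18 0.095 [311.6199 127.4701] [319.2601 159.4081]
0.18 -0.095 [343.4358 109.2008] [380.7426 161.6196]
[0, 0.131, 0] [[319.6473 230.1091]] [[308.7257 219.0736]]
[0, 0.107, 0] [[323.7473 225.6143]] [[315.5965 219.3624]]
[0, -0.107, 0] [[354.1635 192.2694]] [[377.2849 221.9549]]
[0, -0.131, 0] [[357.011  189.1476]] [[384.2511 222.2477]]
[0.14, 0.131, 0.41] [[264.7862  57.4093]] [[308.7182  99.3832]]
[0.14, -0.131, 0.41] [[318.5819  46.5566]] [[397.1952 102.0333]]
```

View pics/c1.png

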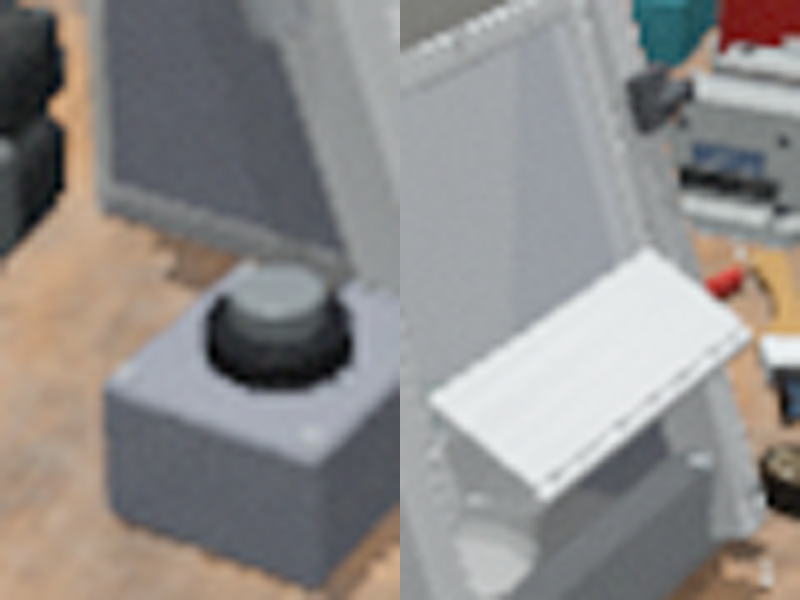

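```bash
cat > fit.py <<'E'
from h import *
b=lambda dx,dy,z:[-.008+dx*.037,.225+dy*.039,z]
def model(v):
    s,zb=v[3],v[4]
    return [("side",b(1,1,zb),(283.1,238.1)),("side",b(-1,1,zb),(309.75,248.1)),("side",b(-1,-1,zb),(325.2,230.3)),("side",b(1,-1,zb),(300,223.5)),
    ("side",b(1,1,0),(283.75,253.75)),("side",b(-1,1,0),(310,263.5)),
    ("side",lip(s,0,.095,.004),(331,184.5)),("side",lip(s,0,-.095,.004),(362.5,160.2)),
    ("side",lip(s,.047,.095,.048),(314.5,170)),("side",lip(s,.047,-.095,.048),(347.5,147.5)),
    ("top",lip(s,0,-.095,.004),(380.8,204.7)),("top",lip(s,.047,-.095,.048),(379.7,187)),
    ("top",[v[5],-.107,0],(380.8,225.7)),("top",[v[5],-.131,0],(387.2,225.7)),
    ("side",[v[5],.131,0],(320.7,226.2)),("side",[v[5],.107,0],(327,219.8)),("side",[v[5],-.131,0],(364,187))]
def f(v): return np.concatenate([proj(n,H(v,p))[0]-u for n,p,u in model(v)])
r=least_squares(f,[.45,-.3,-.1,.03,.04,0],loss="soft_l1",f_scale=.7);v=r.x
if __name__=="__main__":
    print(v,np.degrees(v[2]));print(f(v).reshape(-1,2))
    np.save("v.npy",v)
E
python3 fit.py
```

```text
[ 0.4283 -0.3132 -0.1862  0.0248  0.0373 -0.001 ] -10.668817140178408
[[-0.6913  0.147 ]
 [ 0.2176 -0.0999]
 [ 1.6669  0.8022]
 [ 0.5643 -0.9005]
 [-0.7602 -2.3793]
 [-0.0115 -2.0783]
 [ 1.3438 -0.2912]
 [ 0.2953 -0.7153]
 [-2.3626  0.0453]
 [-2.5351  0.0646]
 [-0.6738  1.6767]
 [ 1.6457  0.4741]
 [-0.3379 -0.4378]
 [ 0.2743  0.1575]
 [ 1.1775  1.9418]
 [-0.6772  4.05  ]
 [-1.3781  1.8041]]
```

```bash
python3 - <<'E'
from h import *
Z=np.array([0,0,1.])
g=lambda n,uv,z:plane(n,uv,[0,0,z],Z)
for z,a in((0,[(283.75,253.75),(310,263.5)]),(.048,[(283.1,238.1),(309.75,248.1),(325.2,230.3),(300,223.5)]),(.04,[(283.1,238.1),(309.75,248.1),(325.2,230.3),(300,223.5)])):
    q=np.array([g("side",u,z) for u in a]);print(z,q[:,:2],np.linalg.norm(np.diff(q,axis=0),axis=1))
print("post side",[g("side",u,0)[:2] for u in((320.7,226.2),(327,219.8),(364,187))])
print("post top",[g("top",u,0)[:2] for u in((380.8,225.7),(387.2,225.7))])
E
```

```text
0 [[ 0.5003 -0.0514]
 [ 0.4304 -0.0385]] [0.0711]
0.048 [[ 0.4978 -0.0462]
 [ 0.4282 -0.0312]
 [ 0.4185 -0.1086]
 [ 0.4847 -0.1159]] [0.0712 0.0779 0.0666]
0.04 [[ 0.5028 -0.0566]
 [ 0.432  -0.0414]
 [ 0.4221 -0.1201]
 [ 0.4894 -0.1275]] [0.0724 0.0793 0.0677]
post side [array([ 0.4575, -0.192 ]), array([ 0.4517, -0.2277]), array([ 0.4018, -0.4557])]
post top [array([ 0.4056, -0.419 ]), array([ 0.4038, -0.4409])]
```

>>> arm_command([
  [[0.017,-0.035,0,0,0,0,0],[0.017,-0.035,0,0,0,0,0],[0.017,-0.035,0,0,0,0,0],[0.017,-0.035,0,0,0,0,0],[0.017,-0.035,0,0,0,0,0],[0.017,-0.035,0,0,0,0,0],[0.017,-0.035,0,0,0,0,0],[0,0,0,0,0.1,0,0],[0,0,0,0,0.1,0,0],[0,0,0,0,0.1,0,0],[0,0,0,0,0.1,0,0],[0,0,0,0,0.1,0,0],[0,0,0,0,0.1,0,0],[0,0,0,0,0,0,0],[0,0,0,0,0,0,0]],
], newtons=20)

```text
time_s: 1.6
tool_pos: [0.2742, -0.3516, 0.2222]
orientation: [[0.764, 0.382, 0.52], [0.315, -0.924, 0.216], [0.563, -0.002, -0.827]]
force: [0.2, -0.4, 0.2]
grip_width: 0.0007
gripper_force: 0.0
```

```bash
python3 - <<'E'
from h import *
s=arm.state();print(s["time_s"],s["joint_positions"],s["tool_pos"],s["orientation"],s["grip_width"])
E
```

```text
1.6 [ 68.0644   9.0932   0.5468 123.9064 -42.6613  56.3146  28.3435] [ 0.2742 -0.3516  0.2222] [[ 0.7644  0.3818  0.5196]
 [ 0.3148 -0.9242  0.2161]
 [ 0.5628 -0.0016 -0.8266]] 0.0006721283526496609
```

```bash
cat > kin.py <<'E'
from h import *
from scipy.spatial.transform import Rotation as Ro
def fk(q,p):
    q=np.array(q)
    z=lambda a:Ro.from_euler("z",a,degrees=True);y=lambda a:Ro.from_euler("y",a,degrees=True)
    A=z(q[0]+p[4])*y(q[1])*z(q[2]);x=np.array([0,0,p[0]])+A.apply([p[5],0,p[1]])
    A=A*y(q[3]);x=x+A.apply([-p[5],0,0]);A=A*z(q[4]);x=x+A.apply([0,0,p[2]])
    A=A*y(q[5]);x=x+A.apply([p[6],0,0]);A=A*z(q[6]+p[7]);return x+A.apply([0,0,p[3]]),A.as_matrix()
Q=[[61.2988,27.3709,1.2788,89.1684,-.6578,63.5586,-4.7615],[68.0644,9.0932,.5468,123.9064,-42.6613,56.3146,28.3435]]
X=[[.2582,-.6231,.2218],[.2742,-.3516,.2222]]
RR=[np.array([[.9238,.3828,-.0007],[.3828,-.9238,.0014],[-.0001,-.0016,-1]]),np.array([[.7644,.3818,.5196],[.3148,-.9242,.2161],[.5628,-.0016,-.8266]])]
def g(p): return np.concatenate([np.r_[fk(q,p)[0]-x,.3*(fk(q,p)[1]-R).ravel()] for q,x,R in zip(Q,X,RR)])
best=min((least_squares(g,[.33,.45,.45,.33,-128.8,0,0,o]) for o in(0,90,180,270)),key=lambda r:r.cost)
p=best.x
E
python3 - <<'E'
from kin import *
print(p,best.cost,best.fun)
E
```

```text
[ -8.2519   1.8642  14.2707 -11.9189  45.2135   2.8629  18.1371 270.283 ] 1.3388329354020011e-06 [ 0.      0.      0.      0.0002 -0.0004  0.0004 -0.0004 -0.0002 -0.0009
 -0.      0.001   0.     -0.      0.     -0.     -0.0002  0.0004 -0.0001
  0.0004  0.0002  0.0001 -0.      0.0001 -0.    ]
```

```bash
sed -i '/^best=/,$d' kin.py; cat >> kin.py <<'E'
def fit(m):
    B=[]
    for o in(0,90,180,270):
        for az in(-128.8,51.2,45):
            ex=lambda w:np.r_[w[:4],w[4],0,0,w[5]]
            r=least_squares(lambda w:np.r_[g(ex(w)),m*(w[:4]-[.35,.45,.45,.3])],[.33,.45,.45,.33,az,o],x_scale=[.1,.1,.1,.1,30,30]);B.append((r.cost,ex(r.x),r))
    return min(B,key=lambda b:b[0])
c,p,best=fit(1e-3)
E
python3 - <<'E'
from kin import *
print(p,c,best.fun)
E
```

```text
[  0.7349  -0.6843  -0.4176   0.117   49.9894   0.       0.     -85.3546] 0.0012876652299449731 [ 0.0004 -0.0149 -0.0251 -0.0006  0.0016  0.0004  0.0016  0.0007 -0.0009
  0.      0.001   0.     -0.0183  0.0185  0.0251  0.0009  0.0059 -0.006
 -0.0014  0.0028  0.0129 -0.0005 -0.0127 -0.      0.0004 -0.0011 -0.0009
 -0.0002]
```

>>> arm_command([
  [[0,0,0,0,0.1,0,0],[0,0,0,0,0.1,0,0],[0,0,0,0,0.1,0,0],[0,0,0,0,0.1,0,0],[0,0,0,0,0,0,0]],
])

```text
time_s: 2.1
tool_pos: [0.2741, -0.3512, 0.221]
orientation: [[0.501, 0.383, 0.776], [0.203, -0.924, 0.325], [0.841, -0.005, -0.541]]
force: [1.5, 0.2, 0.1]
grip_width: 0.0008
gripper_force: 0.0
```

```bash
python3 - <<'E'
from h import *
s=arm.state();print(s["time_s"],s["joint_positions"],s["tool_pos"],s["orientation"],s["grip_width"])
E
```

```text
2.1 [ 79.7498  20.6822   0.9449 125.253  -60.7079  70.4118  54.392 ] [ 0.2741 -0.3512  0.221 ] [[ 0.5011  0.383   0.776 ]
 [ 0.2032 -0.9238  0.3247]
 [ 0.8412 -0.005  -0.5407]] 0.0007810530547277506
```

>>> arm_command([
  [[0,0,0,-0.06,0,0.04,0],[0,0,0,-0.06,0,0.04,0],[0,0,0,-0.06,0,0.04,0],[0,0,0,0,0.1,0,0],[0,0,0,0,0.1,0,0],[0,0,0,0,0,0,0]],
])

```text
time_s: 2.7
tool_pos: [0.2749, -0.3507, 0.2215]
orientation: [[0.36, 0.178, 0.916], [0.057, -0.984, 0.169], [0.931, -0.008, -0.364]]
force: [0.3, 0.8, -0.2]
grip_width: 0.0001
gripper_force: 0.0
```

```bash
python3 - <<'E'
from h import *
s=arm.state();print(s["time_s"],s["joint_positions"],s["tool_pos"],s["orientation"],s["grip_width"])
cv2.imwrite("pics/top1.png",arm.read_camera("top")[:,:,::-1])
cv2.imwrite("pics/side1.png",arm.read_camera("side")[:,:,::-1])
a=cv2.imread("pics/side1.png")[60:280,240:400];b=cv2.imread("pics/top1.png")[120:250,230:430]
o=np.zeros((600,800,3),np.uint8)
a=cv2.resize(a,None,fx=2.5,fy=2.5,interpolation=cv2.INTER_CUBIC);b=cv2.resize(b,None,fx=2,fy=2,interpolation=cv2.INTER_CUBIC)
o[:550,:400]=a;o[:260,400:]=b;cv2.imwrite("pics/c2.png",o)
E
```

```text
2.7 [ 85.9561  24.3803  -0.137  133.1538 -75.843   72.6263  66.0372] [ 0.2749 -0.3507  0.2215] [[ 0.3598  0.1779  0.9159]
 [ 0.0573 -0.984   0.1686]
 [ 0.9313 -0.0082 -0.3642]] 0.0001144743697465868
```

View pics/c2.png

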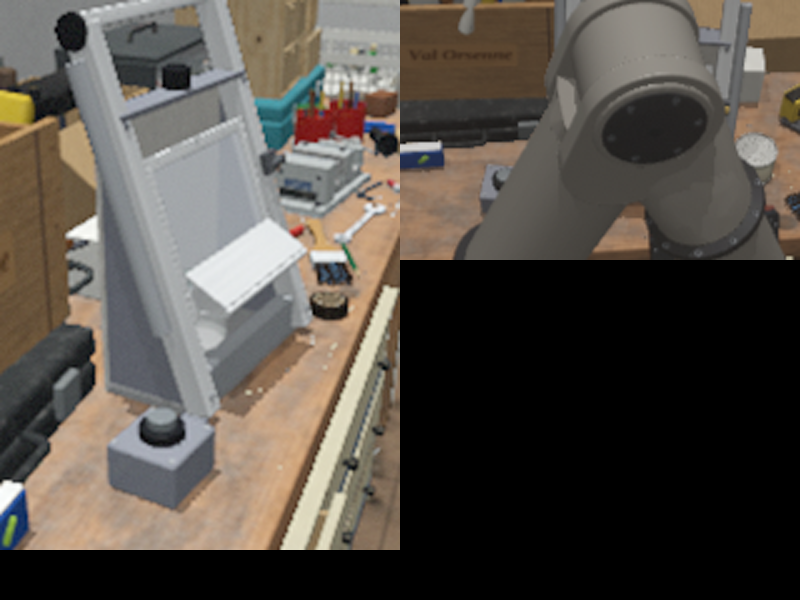

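>>> arm_command([
  [[-0.0236,-0.0019,0.0205,0,0,0,0],[-0.0236,-0.0019,0.0205,0,0,0,0],[-0.0236,-0.0019,0.0205,0,0,0,0],[-0.0236,-0.0019,0.0205,0,0,0,0],[-0.0236,-0.0019,0.0205,0,0,0,0],[0,0,0,0,0,0,0]],
])

```text
time_s: 3.4
tool_pos: [0.3233, -0.3316, 0.0769]
orientation: [[0.359, 0.176, 0.916], [0.052, -0.984, 0.169], [0.932, -0.013, -0.363]]
force: [-0.3, 0.5, 0.2]
grip_width: 0.0001
gripper_force: 0.0
```

```bash
python3 - <<'E'
from h import *
s=arm.state();print(s["time_s"],s["joint_positions"],s["tool_pos"],s["orientation"],s["force"])
print(proj("side",s["tool_pos"]))
cv2.imwrite("pics/side2.png",arm.read_camera("side")[:,:,::-1])
a=cv2.imread("pics/side2.png")[100:250,280:480]
cv2.imwrite("pics/c3.png",cv2.resize(a,(800,600),interpolation=cv2.INTER_CUBIC))
E
```

```text
3.4 [112.4043  51.3516 -38.8901 132.7864 -77.5261  40.1528  79.9422] [ 0.3233 -0.3316  0.0769] [[ 0.3593  0.1765  0.9164]
 [ 0.0524 -0.9842  0.169 ]
 [ 0.9318 -0.0127 -0.3628]] [-0.2922  0.5477  0.1559]
[[383.8352 185.5218]]
```

View pics/c3.png

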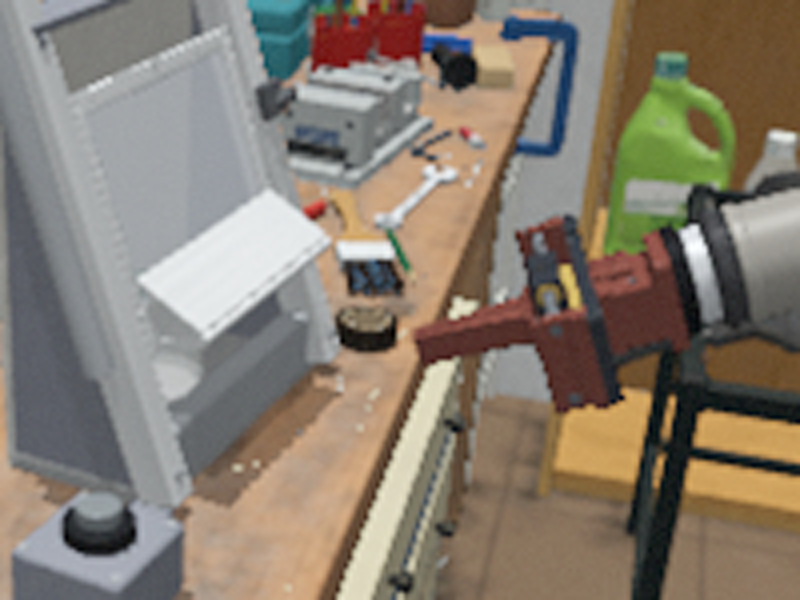

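>>> arm_command([
  [[0.0046,0,0.0125,0,0,0,0],[0.0046,0,0.0125,0,0,0,0],[0.0046,0,0.0125,0,0,0,0],[0.0046,0,0.0125,0,0,0,0],[0.0046,0,0.0125,0,0,0,0],[0.0046,0,0.0125,0,0,0,0],[0.0046,0,0.0125,0,0,0,0],[0.0046,0,0.0125,0,0,0,0],[0,0,0,0,0,0,0]],
])

```text
time_s: 4.35
tool_pos: [0.4252, -0.3188, 0.0777]
orientation: [[0.361, 0.185, 0.914], [0.063, -0.983, 0.174], [0.93, -0.006, -0.367]]
force: [-1.2, 0.3, -0.2]
grip_width: 0.0006
gripper_force: 0.0
```

```bash
python3 - <<'E'
from h import *
s=arm.state();print(s["time_s"],s["joint_positions"],s["tool_pos"],s["force"])
print(proj("side",s["tool_pos"]))
cv2.imwrite("pics/top3.png",arm.read_camera("top")[:,:,::-1])
cv2.imwrite("pics/side3.png",arm.read_camera("side")[:,:,::-1])
a=cv2.imread("pics/side3.png")[110:210,300:380];b=cv2.imread("pics/top3.png")[150:240,330:410]
o=np.zeros((600,800,3),np.uint8)
o[:500,:400]=cv2.resize(a,(400,500),interpolation=cv2.INTER_CUBIC);o[:450,400:]=cv2.resize(b,(400,450),interpolation=cv2.INTER_CUBIC)
cv2.imwrite("pics/c4.png",o)
E
```

```text
4.35 [117.901   70.0048 -65.5825 130.9524 -78.244    9.8399  78.6268] [ 0.4252 -0.3188  0.0777] [-1.2001  0.2848 -0.1965]
[[346.7264 181.528 ]]
```

View pics/c4.png

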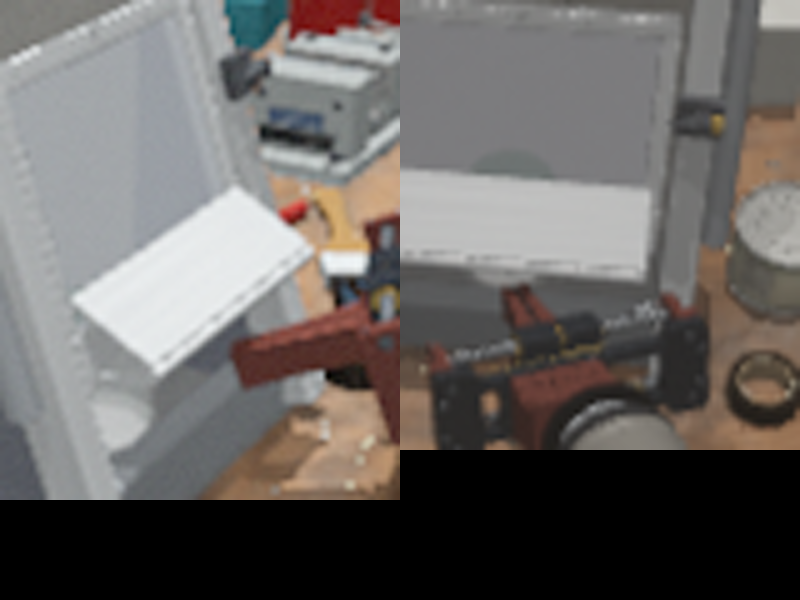

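```bash
cat >> h.py <<'E'
def tri(us,ut):
    o1,d1=ray("side",us);o2,d2=ray("top",ut)
    a=np.linalg.lstsq(np.c_[d1,-d2],o2-o1,rcond=None)[0]
    p,q=o1+a[0]*d1,o2+a[1]*d2;return (p+q)/2,p-q
E
python3 - <<'E'
from h import *
print("nose R",tri((362.6,160),(379.6,204.4)))
print("stripR",tri((347.5,147.5),(380,187.4)))
print("clamp",tri((347,125),(391,173.5)))
print("tip",tri((347,182.5),(354,208)))
for s in(0.,.02,.03): print(s,H([.43,-.316,-.2],lip(s,0,-.095,.006)),H([.43,-.316,-.2],lip(s,.047,-.095,.048)))
E
```

```text
nose R (array([ 0.4046, -0.4033,  0.1154]), array([-0.0054,  0.0007, -0.0044]))
stripR (array([ 0.4527, -0.4097,  0.1447]), array([-0.004 ,  0.0003, -0.0034]))
clamp (array([ 0.4637, -0.4413,  0.2005]), array([-0.0004,  0.    , -0.0004]))
tip (array([ 0.4284, -0.325 ,  0.0741]), array([-0.0054,  0.0008, -0.0043]))
0.0 [[ 0.3945 -0.4057  0.0926]] [[ 0.4519 -0.4174  0.116 ]]
0.02 [[ 0.4012 -0.4071  0.1114]] [[ 0.4586 -0.4187  0.1348]]
0.03 [[ 0.4046 -0.4078  0.1208]] [[ 0.4619 -0.4194  0.1442]]
```

```bash
cat > kin.py <<'E'
from h import *
import itertools
from scipy.spatial.transform import Rotation as Ro
Q=np.array([[61.2988,27.3709,1.2788,89.1684,-.6578,63.5586,-4.7615],[68.0644,9.0932,.5468,123.9064,-42.6613,56.3146,28.3435],
[79.7498,20.6822,.9449,125.253,-60.7079,70.4118,54.392],[85.9561,24.3803,-.137,133.1538,-75.843,72.6263,66.0372],
[112.4043,51.3516,-38.8901,132.7864,-77.5261,40.1528,79.9422],[117.901,70.0048,-65.5825,130.9524,-78.244,9.8399,78.6268]])
X=np.array([[.2582,-.6231,.2218],[.2742,-.3516,.2222],[.2741,-.3512,.221],[.2749,-.3507,.2215],[.3233,-.3316,.0769],[.4252,-.3188,.0777]])
RR=np.array([[[.9238,.3828,-.0007],[.3828,-.9238,.0014],[-.0001,-.0016,-1]],[[.7644,.3818,.5196],[.3148,-.9242,.2161],[.5628,-.0016,-.8266]],
[[.5011,.383,.776],[.2032,-.9238,.3247],[.8412,-.005,-.5407]],[[.3598,.1779,.9159],[.0573,-.984,.1686],[.9313,-.0082,-.3642]],
[[.3593,.1765,.9164],[.0524,-.9842,.169],[.9318,-.0127,-.3628]],[[.361,.185,.914],[.063,-.983,.174],[.93,-.006,-.367]]])
def frames(q,sg,o1,o7):
    q=np.array(q)*sg;q[0]+=o1;q[6]+=o7;A=Ro.identity();F=[]
    for i in range(7):
        A=A*Ro.from_euler("zyzyzyz"[i],q[i],degrees=True);F.append(A.as_matrix())
    return F
def cols(F): # z0, upper, elbow off, elbow off back, forearm, wrist off, tool
    return np.c_[[0,0,1],F[2][:,2],F[2][:,0],F[3][:,0],F[4][:,2],F[5][:,0],F[6][:,2],F[0][:,1],F[2][:,1],F[4][:,1]]
def solve():
    B=[]
    for sg in itertools.product([1],[1],[1,-1],[1,-1],[1,-1],[1,-1],[1,-1]):
      for s0 in(1,-1):
        sg2=np.array((s0,)+sg[1:])
        for st in itertools.product((0,90,180,270),(0,90,180,270)):
            f=lambda w:np.concatenate([(frames(q,sg2,*w)[-1]-R).ravel() for q,R in zip(Q,RR)])
            if np.linalg.norm(f(st))>6: continue
            r=least_squares(f,st,x_scale=30,max_nfev=15);B.append((r.cost,sg2,r.x))
    c,sg,w=min(B,key=lambda b:b[0])
    A=np.vstack([cols(frames(q,sg,*w)) for q in Q]);l=np.linalg.lstsq(np.vstack([A,1e-3*np.eye(10)]),np.r_[X.ravel(),1e-3*np.array([.3,.4,0,0,.4,0,.3,0,0,0])],rcond=None)[0]
    return c,sg,w,l,A@l-X.ravel()
E
python3 - <<'E'
from kin import *
k=solve();print(k)
np.savez("k.npz",sg=k[1],w=k[2],l=k[3])
E
```

```text
(np.float64(4.2894693838357394e-07), array([-1,  1, -1,  1, -1,  1, -1]), array([359.997 ,  89.9993]), array([ 0.2872,  0.5418, -0.0002,  0.    ,  0.4727, -0.    ,  0.3357,
       -0.0305, -0.0315, -0.0002]), array([-0., -0., -0., -0., -0., -0.,  0.,  0.,  0., -0.,  0., -0.,  0.,
       -0.,  0., -0.,  0.,  0.]))
```

```bash
cat >> kin.py <<'E'
try:
    K=np.load("k.npz")
except Exception: K=None
LO=np.array([-169.35,-19.33,-80.79,13.8,-78.32,9.67,-169.56]);HI=np.array([169.35,120.38,83.38,139.57,258.32,109.79,169.56])
def fk(q):
    F=frames(q,K["sg"],*K["w"]);return cols(F)@K["l"],F[-1]
def pose(az,pitch): # tool z azimuth, pitch below horizontal (deg); y horizontal
    a,b=np.radians([az,pitch]);z=np.array([np.cos(b)*np.cos(a),np.cos(b)*np.sin(a),-np.sin(b)]);y=np.array([np.sin(a),-np.cos(a),0]);return np.c_[np.cross(y,z),y,z]
def ik(x,R,q0,m=3):
    f=lambda q:np.r_[10*(fk(q)[0]-x),(fk(q)[1]-R).ravel(),1e-4*(q-q0)/10]
    r=least_squares(f,np.clip(q0,LO+m+.1,HI-m-.1),bounds=(LO+m,HI-m),x_scale=30,max_nfev=80)
    return r.x,np.linalg.norm(fk(r.x)[0]-x),np.linalg.norm(fk(r.x)[1]-R)
E
python3 - <<'E'
from kin import *
h=[.43,-.312,-.2]
A=H(h,lip(.025,.025,0,-.028))[0];B=H(h,lip(.129,.025,0,-.010))[0];print(A,B)
for az in(0,10,20,30,40,50):
    for pt in(10,20,30):
        out=[]
        for x in(A,(A+B)/2,B):
            c=[ik(x,pose(az,pt),q0) for q0 in(Q[5],Q[3])]
            q,e,er=min(c,key=lambda t:t[1]+.1*t[2]);out.append((e*1000,np.degrees(er)))
        print(az,pt,np.round(out,1).tolist())
E
```

```text
[ 0.4334 -0.3127  0.0756] [ 0.4743 -0.321   0.1903]
0 10 [[5.1, 11.8], [6.0, 14.1], [6.5, 15.3]]
0 20 [[6.7, 15.6], [6.6, 15.4], [6.0, 14.1]]
0 30 [[6.9, 16.0], [5.8, 13.4], [4.2, 9.8]]
10 10 [[0.0, 0.0], [0.6, 1.3], [0.9, 2.1]]
10 20 [[1.4, 3.3], [1.3, 2.9], [0.7, 1.7]]
10 30 [[1.9, 4.5], [0.9, 2.1], [0.0, 0.0]]
20 10 [[0.0, 0.0], [0.0, 0.0], [0.0, 0.0]]
20 20 [[0.0, 0.0], [0.0, 0.0], [0.0, 0.0]]
20 30 [[0.0, 0.0], [0.0, 0.0], [0.0, 0.0]]
30 10 [[0.0, 0.0], [0.0, 0.0], [0.0, 0.0]]
30 20 [[0.0, 0.0], [0.0, 0.0], [0.0, 0.0]]
30 30 [[0.0, 0.0], [0.0, 0.0], [0.0, 0.0]]
40 10 [[0.0, 0.0], [0.0, 0.0], [0.0, 0.0]]
40 20 [[0.0, 0.0], [0.0, 0.0], [0.0, 0.0]]
40 30 [[0.0, 0.0], [0.0, 0.0], [0.0, 0.0]]
50 10 [[0.0, 0.0], [0.0, 0.0], [0.0, 0.0]]
50 20 [[0.0, 0.0], [0.0, 0.0], [0.0, 0.0]]
50 30 [[0.0, 0.0], [0.0, 0.0], [0.0, 0.0]]
```

```bash
cat >> kin.py <<'E'
def rel(x0,R0,x1,R1): return np.r_[R0.T@(x1-x0),Ro.from_matrix(R0.T@R1).as_rotvec()]
HH=[.43,-.312,-.2]
def site(s,x,y,z): return H(HH,lip(s,x,y,z))[0]
E
python3 - <<'E'
from kin import *
s=arm.state();x0,R0=s["tool_pos"],s["orientation"]
for az in(18,20,22):
  R1=pose(az,20)
  print(az,[np.round([ik(x,R1,Q[5],2)[1]*1000,np.degrees(ik(x,R1,Q[5],2)[2])],1) for x in(site(.025,.02,.045,-.03),site(.077,.02,.045,-.01),site(.129,.02,.045,-.01))])
R1=pose(21,20);P1=site(.025,-.025,.045,-.03);P2=site(.025,.02,.045,-.03);P3=site(.129,.02,.045,-.011)
print(x0,P1,P2,P3);print(rel(x0,R0,P1,R1),rel(P1,R1,P2,R1),rel(P2,R1,P3,R1), R1.T@(H([0,0,-.2],[S,0,C])[0]))
E
```

```text
18 [array([0., 0.]), array([0., 0.]), array([0., 0.])]
20 [array([0., 0.]), array([0., 0.]), array([0., 0.])]
22 [array([0., 0.]), array([0., 0.]), array([0., 0.])]
[ 0.424  -0.3184  0.077 ] [ 0.3956 -0.2591  0.0909] [ 0.4371 -0.2675  0.0755] [ 0.4783 -0.2759  0.191 ]
[ 0.0063 -0.0636 -0.0208  0.167   0.0266 -0.0704] [-0.0023  0.0227  0.0388  0.      0.      0.    ] [ 0.1208  0.0226 -0.0062  0.      0.      0.    ] [ 0.9817  0.1836 -0.0502]
```

>>> arm_command([
  [[0,0,-0.01,0,0,0,0],[0,0,-0.01,0,0,0,0],[0.0016,-0.016,0,0.042,0.007,-0.018,0],[0.0016,-0.016,0,0.042,0.007,-0.018,0],[0.0016,-0.016,0,0.042,0.007,-0.018,0],[0.0016,-0.016,0,0.042,0.007,-0.018,0],[0,0,0,0,0,0,0]],
])

```text
time_s: 5.15
tool_pos: [0.3913, -0.2585, 0.0908]
orientation: [[0.317, 0.36, 0.877], [0.123, -0.933, 0.339], [0.941, 0.0, -0.34]]
force: [0.4, -0.7, -0.3]
grip_width: 0.0004
gripper_force: 0.0
```

```bash
python3 - <<'E'
from kin import *
s=arm.state();x0,R0=s["tool_pos"],s["orientation"];print(s["time_s"],s["joint_positions"],x0,s["force"])
R1=pose(21,20);P2=site(.025,.02,.045,-.03)
print(rel(x0,R0,P2,R1))
E
```

```text
5.15 [113.6539  60.1101 -55.627  132.7268 -65.4236  26.5433  69.5744] [ 0.3913 -0.2585  0.0908] [ 0.3635 -0.7191 -0.303 ]
[-0.001   0.0249  0.0423 -0.0019 -0.0025  0.001 ]
```

Joints have margin now. Move under the lip, then creep up along the slope to feel contact.

>>> arm_command([
  [[0,0.0083,0.014,0,0,0,0],[0,0.0083,0.014,0,0,0,0],[0,0.0083,0.014,0,0,0,0],[0,0,0,0,0,0,0],[0.0059,0.0011,-0.0003,0,0,0,0],[0.0059,0.0011,-0.0003,0,0,0,0],[0,0,0,0,0,0,0]],
])

```text
time_s: 5.85
tool_pos: [0.4421, -0.2689, 0.0894]
orientation: [[0.313, 0.359, 0.879], [0.122, -0.933, 0.338], [0.942, 0.001, -0.336]]
force: [-0.4, -0.1, -0.3]
grip_width: 0.0006
gripper_force: 0.0
```

```bash
cat > st.py <<'E'
from kin import *
s=arm.state();x0=s["tool_pos"];c,sn=np.cos(.2),np.sin(.2)
d=x0-np.array([HH[0],HH[1],0]);hx=c*d[0]-sn*d[1];hy=sn*d[0]+c*d[1]
print(s["time_s"],s["joint_positions"],x0,s["force"],"hood",hx,hy,d[2],"along slope",hx*S+d[2]*C)
E
python3 st.py
```

```text
5.85 [109.1405  63.2242 -58.6122 129.4731 -68.8649  22.1908  69.9716] [ 0.4421 -0.2689  0.0894] [-0.3745 -0.0551 -0.3475] hood 0.0033264946761371993 0.04468792787558308 0.08935935279782328 along slope 0.08510805260822368
```

>>> arm_command([
  [[0.005,0.001,-0.0003,0,0,0,0],[0.005,0.001,-0.0003,0,0,0,0],[0.005,0.001,-0.0003,0,0,0,0],[0.005,0.001,-0.0003,0,0,0,0]],
])

```text
time_s: 6.25
tool_pos: [0.4482, -0.2704, 0.1073]
orientation: [[0.316, 0.359, 0.878], [0.12, -0.933, 0.338], [0.941, -0.001, -0.338]]
force: [-0.6, 0.7, -5.2]
grip_width: 0.0004
gripper_force: 2.9
```

```bash
python3 st.py; python3 - <<'E'
from h import *
cv2.imwrite("pics/top5.png",arm.read_camera("top")[:,:,::-1])
cv2.imwrite("pics/side5.png",arm.read_camera("side")[:,:,::-1])
a=cv2.imread("pics/side5.png")[100:220,300:400];b=cv2.imread("pics/top5.png")[140:240,310:410]
o=np.zeros((600,800,3),np.uint8)
o[:480,:400]=cv2.resize(a,(400,480),interpolation=cv2.INTER_CUBIC);o[:400,400:]=cv2.resize(b,(400,400),interpolation=cv2.INTER_CUBIC)
cv2.imwrite("pics/c5.png",o)
E
```

```text
6.25 [108.7196  60.7138 -59.6328 129.3972 -69.4521  22.9853  67.7148] [ 0.4482 -0.2704  0.1073] [-0.6134  0.7056 -5.152 ] hood 0.00961285941661467 0.04439219853431388 0.10726244497340337 along slope 0.10408151958440176
```

View pics/c5.png

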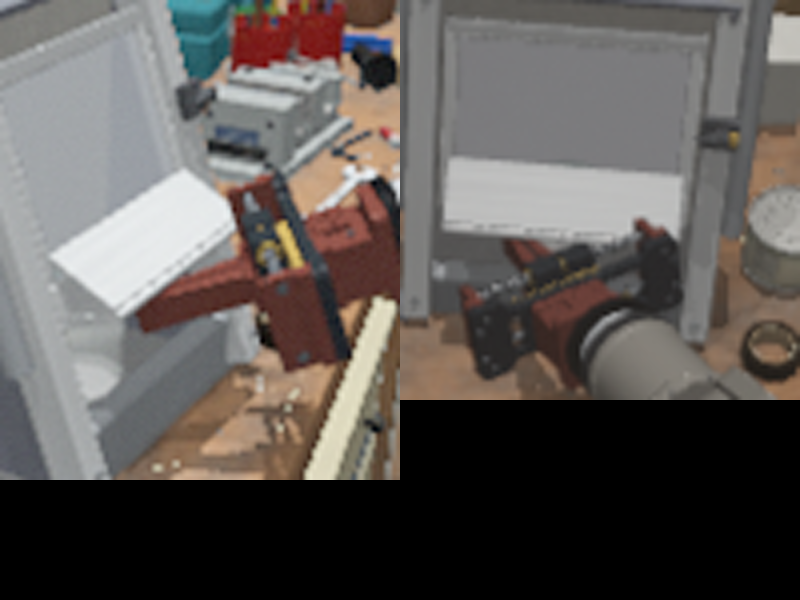

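>>> arm_command([
  [[0.008,0.0015,-0.0004,0,0,0,0],[0.008,0.0015,-0.0004,0,0,0,0],[0.008,0.0015,-0.0004,0,0,0,0],[0.008,0.0015,-0.0004,0,0,0,0],[0.008,0.0015,-0.0004,0,0,0,0],[0.008,0.0015,-0.0004,0,0,0,0],[0.008,0.0015,-0.0004,0,0,0,0],[0.008,0.0015,-0.0004,0,0,0,0],[0.008,0.0015,-0.0004,0,0,0,0],[0,0,0,0,0,0,0]],
])

```text
time_s: 7.35
tool_pos: [0.4739, -0.2757, 0.1786]
orientation: [[0.311, 0.36, 0.879], [0.122, -0.933, 0.339], [0.942, 0.002, -0.335]]
force: [-0.3, 1.0, -0.4]
grip_width: 0.0003
gripper_force: 0.1
```

```bash
python3 st.py; python3 - <<'E'
from h import *
cv2.imwrite("pics/top6.png",arm.read_camera("top")[:,:,::-1])
cv2.imwrite("pics/side6.png",arm.read_camera("side")[:,:,::-1])
a=cv2.imread("pics/side6.png")[105:165,310:370];b=cv2.imread("pics/top6.png")[150:210,350:410]
o=np.zeros((400,800,3),np.uint8)
o[:,:400]=cv2.resize(a,(400,400),interpolation=cv2.INTER_CUBIC);o[:,400:]=cv2.resize(b,(400,400),interpolation=cv2.INTER_CUBIC)
cv2.imwrite("pics/c6.png",o)
E
```

```text
7.35 [107.4725  51.2997 -63.2219 128.0441 -70.718   26.8792  58.7565] [ 0.4739 -0.2757  0.1786] [-0.2559  1.0195 -0.4174] hood 0.035797725693269604 0.04431440835746238 0.17858050370951958 along slope 0.18005432482441114
```

View pics/c6.png

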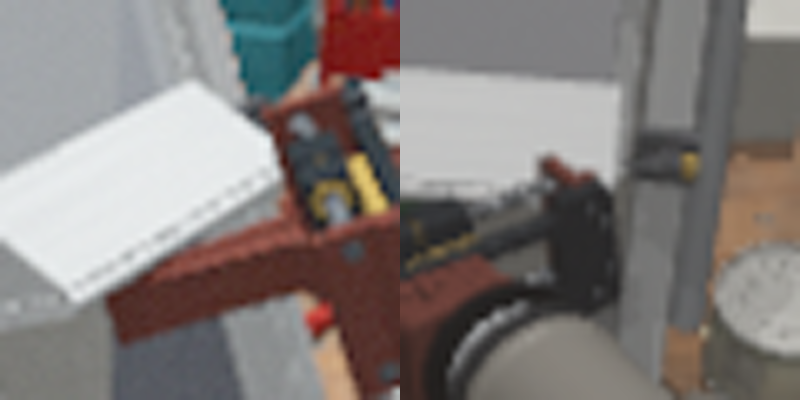

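```bash
python3 - <<'E'
from h import *
g=lambda f:cv2.imread(f,0).astype(int)
a=g("pics/side0.png");b=g("pics/top6.png")
print("side0 cols",list(range(338,356)))
for r in range(116,134):print(r,*a[r,338:356])
print("top6 cols",list(range(378,398)))
for r in range(166,184):print(r,*b[r,378:398])
E
```

```text
side0 cols [338, 339, 340, 341, 342, 343, 344, 345, 346, 347, 348, 349, 350, 351, 352, 353, 354, 355]
116 171 157 152 164 176 174 171 146 71 77 78 77 79 80 66 64 76 135
117 172 161 150 161 174 174 172 159 114 72 81 83 81 78 67 73 120 151
118 176 166 154 159 169 173 172 171 146 73 78 77 79 75 69 111 152 161
119 175 168 156 154 164 176 172 175 152 95 100 89 79 88 116 150 162 158
120 172 172 160 152 163 178 171 160 138 108 95 82 102 138 152 165 173 170
121 165 174 162 153 161 166 142 111 95 82 67 75 115 145 141 142 177 192
122 166 176 168 155 157 141 85 71 74 72 73 84 109 120 101 91 166 202
123 168 175 169 158 155 136 77 61 69 71 70 90 110 109 94 69 162 207
124 166 168 172 161 154 141 96 56 66 78 80 102 104 83 64 55 141 183
125 166 165 177 158 146 140 94 59 70 73 80 81 70 63 84 100 122 139
126 166 168 175 161 147 148 109 56 66 70 67 60 48 68 110 133 131 127
127 169 167 173 175 165 151 128 75 62 67 74 64 74 89 98 123 132 128
128 171 165 166 177 167 151 135 86 56 64 69 85 112 100 76 110 131 128
129 171 164 165 175 161 149 144 107 66 76 102 122 128 114 106 118 131 132
130 170 167 167 174 1
[... 1005 characters left out ...]
95 194 194 194 158 114 84 74 76 78 83 77 75 81 96 119 113 99 99 97
175 150 172 189 193 161 128 87 66 64 66 71 67 64 66 82 101 102 95 98 96
176 81 119 181 191 143 109 80 65 56 53 54 56 57 58 69 81 83 92 98 95
177 58 68 131 166 122 91 86 87 95 96 84 81 82 73 67 67 83 93 98 95
178 52 48 57 111 100 93 90 97 108 109 105 104 104 101 90 82 89 94 97 93
179 45 41 40 56 86 92 85 99 108 109 109 110 109 109 96 88 91 95 95 91
180 54 45 42 44 84 93 85 105 110 109 110 110 109 110 93 88 92 95 96 91
181 59 48 42 41 85 94 86 109 111 109 110 109 110 110 89 88 92 95 94 89
182 48 43 59 55 76 90 87 110 116 110 109 110 110 112 91 89 93 95 93 93
183 43 40 60 55 71 87 89 112 114 109 109 110 110 111 92 90 94 95 94 93
```

```bash
python3 - <<'E'
from h import *
b=cv2.imread("pics/top3.png");g=b.astype(int).sum(2)//3
for r in range(164,184):print(r,*g[r,374:398])
E
```

```text
164 123 124 124 123 123 124 124 115 129 131 132 105 87 119 130 129 128 128 128 128 102 85 93 98
165 124 124 124 123 124 123 123 116 129 131 130 100 86 119 130 129 128 128 128 128 96 83 94 99
166 124 124 124 124 124 124 124 120 129 131 130 99 91 122 130 129 128 129 128 128 93 83 95 98
167 124 124 123 124 124 123 124 119 129 130 133 101 96 124 130 128 129 129 128 130 96 87 97 98
168 123 124 124 124 124 123 123 126 130 130 125 97 97 119 122 127 128 129 128 127 96 91 98 98
169 124 124 123 124 124 124 119 132 132 130 119 90 87 95 96 100 101 101 104 104 86 91 98 97
170 124 124 124 124 124 124 115 128 132 129 115 79 66 67 68 70 76 78 86 89 94 96 99 97
171 124 123 124 123 124 124 118 127 132 131 108 69 56 58 58 59 63 64 68 70 76 93 99 97
172 124 124 124 123 123 124 116 128 130 130 105 68 56 56 57 71 69 69 57 55 61 91 99 96
173 124 124 124 123 124 124 112 126 130 129 96 60 62 69 75 78 78 79 91 114 96 96 99 96
174 124 124 124 124 124 124 116 127 130 113 85 72 74 77 81 75 74 79 87 107 104 96 97 95
175 123 123 124 123 124 124 122 128 129 124 87 64 63 64 70 66 62 65 75 91 95 93 96 95
176 124 124 123 123 124 124 126 129 129 123 86 63 55 52 54 55 55 55 65 75 80 90 96 93
177 124 124 124 124 124 124 130 130 128 117 91 84 93 94 82 78 80 72 65 64 80 91 96 92
178 124 124 124 124 124 117 127 130 127 114 93 95 106 107 102 102 102 99 88 80 87 93 95 90
179 124 124 124 124 124 114 125 129 127 107 86 96 106 107 107 107 107 107 94 86 89 92 93 88
180 124 124 124 124 124 119 127 129 128 105 85 104 108 106 106 107 108 108 91 86 90 93 93 89
181 124 124 124 124 124 116 128 129 128 105 88 107 109 106 107 108 107 107 88 86 91 93 93 88
182 124 124 124 124 124 114 126 128 127 98 89 110 114 108 107 107 107 110 89 87 91 93 91 90
183 124 124 124 124 124 118 126 128 131 100 92 111 111 107 107 108 108 109 90 88 92 93 92 91
```

```bash
python3 - <<'E'
from h import *
def G(f): return cv2.imread(f).astype(int).sum(2)//3
t=G("pics/top3.png");s=G("pics/side0.png");s6=G("pics/side6.png")
print("top3 cols 370..384, rows 182-214")
for r in range(183,213):print(r,*t[r,368:386])
print("side0 nose vertical profiles rows 155..195")
for c in(336,340,344,348,352,356,360,362):print(c,*s[150:195,c])
print("TCP top proj",proj("top",[[.4252,-.3188,.0777],[.4482,-.2704,.1073],[.4739,-.2757,.1786]]),"side",proj("side",[[.3233,-.3316,.0769],[.4252,-.3188,.0777],[.4482,-.2704,.1073],[.4739,-.2757,.1786]]))
E
```

```text
top3 cols 370..384, rows 182-214
183 124 124 124 124 124 124 124 124 124 124 124 118 126 128 131 100 92 111
184 124 124 124 124 125 124 124 124 124 124 124 121 127 127 131 102 95 108
185 124 125 124 123 124 124 124 124 124 124 123 126 128 127 121 97 98 111
186 137 137 127 123 124 124 124 124 124 124 124 130 129 127 114 92 102 114
187 176 177 174 174 173 165 161 161 152 149 149 143 132 127 108 88 107 115
188 189 189 189 189 188 185 184 183 180 179 179 177 144 128 103 85 113 117
189 189 188 189 189 189 189 189 188 188 189 188 188 148 128 102 86 116 117
190 189 189 189 189 189 188 189 188 188 188 188 187 148 127 98 89 119 118
191 190 190 189 189 189 189 188 188 188 187 187 180 140 124 99 91 114 116
192 189 189 190 189 189 189 189 189 189 188 188 177 146 137 104 97 112 115
193 188 189 189 189 189 189 189 189 189 189 189 178 142 124 98 102 113 114
194 189 189 189 189 189 189 188 188 188 187 187 176 138 117 95 106 114 114
195 189 189 189 188 188 188 188 188 188 187 187 170 133 113 91 106 114 114
196 189 189 189 189 189 189 189 189 188 188 187 166 131 103 84 106 114 114
197 189 189 189 189 
[... 2028 characters left out ...]
54 144 111 125 189 225 234 231 230 230 232 226 202 214 227 181 151 159 163 157 151 146 144 139 136 138 136 145 157 155 127 107 110 111 111 113 120 118 117 119 111 99 92 89 84
360 128 94 63 68 128 158 165 200 220 215 212 204 171 145 158 164 165 157 156 164 162 164 165 171 174 167 168 167 166 163 160 161 160 155 153 153 154 147 142 147 125 81 77 86 132
362 117 124 153 153 151 158 158 157 167 197 192 152 152 166 165 165 166 162 159 156 155 156 156 159 151 150 165 168 161 162 169 164 157 141 139 157 161 168 178 170 136 95 77 89 131
TCP top proj [[352.263  209.2606]
 [337.2908 199.2313]
 [338.6594 178.9938]] side [[383.8412 185.5429]
 [346.712  181.5386]
 [334.056  177.6575]
 [326.     150.5053]]
```

```bash
cat > meas.py <<'E'
from kin import *
Yd=np.array([-np.sin(HH[2]),np.cos(HH[2]),0]);U=H([0,0,HH[2]],[S,0,C])[0];XS=H([0,0,HH[2]],[C,0,-S])[0]
def edge(f,c,r0,r1,lev): # first rising crossing downwards in column
    p=cv2.imread(f).astype(float).sum(2)[r0:r1,c]/3;i=np.where((p[:-1]<lev)&(p[1:]>=lev))[0][0];return r0+i+(lev-p[i])/(p[i+1]-p[i])
if __name__=="__main__":
    cs,ct=np.array([362.8,160.6]),np.array([379.1,205.4])
    def off(d): return np.linalg.norm(tri(cs+[0,d],ct-[0,d])[1])
    ds=np.linspace(-4,4,161);d=ds[np.argmin([off(k) for k in ds])];print("bias",d,off(d))
    for nm,ds_,dt in(("split",d,-d),("side only",2*d,0),("top only",0,-2*d)):
        c,_=tri(cs+[0,ds_],ct+[0,dt])
        for su in(346,347,348):
            o,dr=ray("top",np.array([383.,174.2])+[0,dt])
            f=lambda t:(lambda a,b:np.cross(b[1]-b[0],a[0]-b[0])/np.linalg.norm(b[1]-b[0]))(proj("side",o+t*dr),proj("side",np.array([o+t*dr,o+t*dr+.02*Yd]))) if 0 else None
            # line in side image through (su,125.2) along projected y: plane normal
            o2,d2=ray("side",np.array([su,125.2])+[0,ds_]);n=np.cross(d2,Yd);t=((o2-o)@n)/(dr@n);tip=o+t*dr
            v=tip-c;print(nm,su,"tip",tip,"corner",c,"dslope",v@U,"dx",v@XS,"dy",v@Yd)
    for f in("top3","top5","top6"):
        e=[edge(f"pics/{f}.png",k,155,195,155) for k in(360,364,368,372)];print(f,np.array(e))
    q=[proj("top",H(HH,lip(s,.047,-.05,.048)))[0,1] for s in(.025,.038,.115)];print(q)
E
python3 meas.py
```

```text
bias -1.0 5.521850347711431e-05
split 346 tip [ 0.4331 -0.4075  0.2298] corner [ 0.401  -0.4013  0.1152] dslope 0.11882084619300595 dx -0.008411770692492854 dy 0.00026688990169387123
split 347 tip [ 0.437  -0.4086  0.2254] corner [ 0.401  -0.4013  0.1152] dslope 0.11609132714844274 dx -0.0031760401607705993 dy -3.4275934708566636e-05
split 348 tip [ 0.441  -0.4097  0.2209] corner [ 0.401  -0.4013  0.1152] dslope 0.11327792309460695 dx 0.002220597584651598 dy -0.0003446973573760893
side only 346 tip [ 0.4373 -0.4082  0.2297] corner [ 0.4016 -0.401   0.1188] dslope 0.11664512828045763 dx -0.003669810113566338 dy 2.7412590452208612e-05
side only 347 tip [ 0.4411 -0.4093  0.2254] corner [ 0.4016 -0.401   0.1188] dslope 0.11395161450911409 dx 0.0015241262300323992 dy -0.00026981547774826485
side only 348 tip [ 0.4451 -0.4104  0.2209] corner [ 0.4016 -0.401   0.1188] dslope 0.11117625760982762 dx 0.006875881702391368 dy -0.0005760748993699189
top only 346 tip [ 0.4289 -0.4068  0.2299] corner [ 0.4004 -0.4016  0.1116] dslope 0.12107743028834894 dx -0.0132629622567103 dy 0.0005162557046470125
top only 347 tip [ 0.4328 -0.4079  0.2255] corner [ 0.4004 -0.4016  0.1116] dslope 0.11831236970485479 dx -0.007986827950044713 dy 0.00021120390848680155
top only 348 tip [ 0.4368 -0.409   0.221 ] corner [ 0.4004 -0.4016  0.1116] dslope 0.11546135809532349 dx -0.0025466866918228115 dy -0.00010333032542935106
top3 [185.8542 186.0814 186.4492 186.6284]
top5 [181.8087 182.1809 182.4667 182.7561]
top6 [160.4899 160.6949 161.0426 161.3651]
[np.float64(186.15884516134037), np.float64(182.70028475315843), np.float64(161.557601832388)]
```

```bash
python3 - <<'E'
from meas import *
cs,ct=np.array([362.8,160.6]),np.array([379.1,205.4])
for nm,a,b in(("split",-1,1),("side",-2,0),("top",0,2)):
    c,_=tri(cs+[0,a],ct+[0,b]);o,dr=ray("top",np.array([383.,174.2])+[0,b])
    for dx in(-.005,0,.01,.02,.03,.04):
        t=(c@XS+dx-o@XS)/(dr@XS);p=o+t*dr;q=proj("side",np.array([p,p-.019*Yd]))-[0,a]
        print(nm,dx,"slope",(p-c)@U,"dy",(p-c)@Yd,"side tip px",q[0],"base px",q[1])
b=cv2.imread("pics/side0.png")
print("B-R and sum")
for r in range(117,133):print(r,*["%d/%d"%(int(b[r,c,0])-int(b[r,c,2]),b[r,c].astype(int).sum()//3) for c in range(340,355)])
E
```

```text
split -0.005 slope 0.11704220364743953 dy 7.064054012103332e-05 side tip px [353.9395 121.148 ] base px [356.838  119.5357]
split 0 slope 0.11443557690449908 dy -0.00021696577821194568 side tip px [352.6839 122.3553] base px [355.5893 120.732 ]
split 0.01 slope 0.10922232341861847 dy -0.0007921784148778842 side tip px [350.2006 124.7429] base px [353.1193 123.0983]
split 0.02 slope 0.1040090699327379 dy -0.0013673910515438537 side tip px [347.7538 127.0955] base px [350.6851 125.4303]
split 0.03 slope 0.09879581644685728 dy -0.0019426036882097912 side tip px [345.3427 129.4137] base px [348.286  127.7288]
split 0.04 slope 0.09358256296097671 dy -0.0025178163248757083 side tip px [342.9666 131.6983] base px [345.9212 129.9943]
side -0.005 slope 0.11733494897531961 dy 0.00010353400283175461 side tip px [353.7509 120.7998] base px [356.6572 119.2036]
side 0 slope 0.11474200829107074 dy -0.00018259586913588826 side tip px [352.4922 122.0097] base px [355.4055 120.4024]
side 0.01 slope 0.10955612692257224 dy -0.0007548556130712403 side tip px [350.0029 124.4025] base px [352.9296 122.7737
[... 1898 characters left out ...]
0 6/70 6/73 7/82 7/82 8/71 -1/64 -4/84 5/99 5/122
126 4/176 4/161 3/147 3/148 4/110 5/57 6/67 8/71 5/67 7/62 8/49 -9/68 -5/110 4/133 4/131
127 4/173 3/175 2/166 4/151 4/129 7/75 7/63 5/68 4/74 5/64 -10/74 -19/88 2/99 5/123 3/132
128 4/166 3/177 4/167 4/151 5/135 5/86 3/56 4/64 6/70 5/86 -5/111 -9/99 8/77 4/110 4/131
129 4/165 2/175 5/161 5/149 4/145 4/107 5/67 6/77 5/102 4/122 6/128 5/115 5/106 3/118 6/131
130 5/168 4/174 4/164 4/151 3/152 3/135 2/122 4/122 5/135 3/138 6/128 5/127 5/130 5/128 5/128
131 8/166 3/169 4/179 4/170 5/147 3/147 2/148 3/146 5/144 -7/142 -11/133 5/127 5/130 8/118 17/102
132 7/166 4/165 5/181 4/173 4/149 4/150 4/146 4/143 5/143 -11/148 -18/139 5/126 4/130 11/115 36/81
```

>>> arm_command([
  [[0.004,0.0008,-0.0002,0,0,0,0],[0.004,0.0008,-0.0002,0,0,0,0],[0,0,0,0,0,0,0],[-0.012,0,0,0,0,0,0],[-0.012,0,0,0,0,0,0],[-0.012,-0.01,-0.03,0,0,0,0],[-0.012,-0.01,-0.03,0,0,0,0],[-0.012,-0.01,-0.03,0,0,0,0],[0,-0.01,-0.03,0,0,0,0],[0,0,0,0,0,0,0]],
])

```text
time_s: 8.45
tool_pos: [0.3343, -0.2882, 0.1673]
orientation: [[0.316, 0.354, 0.88], [0.118, -0.935, 0.334], [0.941, -0.002, -0.337]]
force: [0.2, 0.4, -0.4]
grip_width: 0.0004
gripper_force: 0.0
```

```bash
python3 st.py; python3 - <<'E'
from meas import *
cv2.imwrite("pics/top7.png",arm.read_camera("top")[:,:,::-1])
cv2.imwrite("pics/side7.png",arm.read_camera("side")[:,:,::-1])
print([edge("pics/top7.png",k,150,195,155) for k in(360,364,368,372)])
G=lambda f:cv2.imread(f).astype(int).sum(2)//3
t=G("pics/top7.png")
for r in range(164,186):print(r,*t[r,366:398])
s=G("pics/side7.png")
print("side cols 338..")
for r in range(112,150):print(r,*s[r,330:360])
E
```

```text
8.45 [120.4736  45.5055 -54.0434 131.6654 -57.7832  42.1643  56.7254] [ 0.3343 -0.2882  0.1673] [ 0.2144  0.4069 -0.403 ] hood -0.09852837793740385 0.004344650438634242 0.16733186419088453 along slope 0.12354182805872746
[np.float64(158.6796875), np.float64(158.98876404494382), np.float64(159.4), np.float64(159.57894736842104)]
164 194 194 193 193 193 193 193 193 192 191 191 191 191 191 190 190 190 146 126 104 87 120 131 130 129 129 129 129 103 86 94 100
165 193 193 193 193 193 193 193 193 192 192 192 192 192 191 191 191 190 145 126 99 88 121 131 130 129 130 129 129 96 84 95 100
166 192 192 192 192 192 192 192 192 192 193 192 192 192 192 192 191 188 162 165 118 92 123 131 130 130 130 129 129 94 84 96 100
167 193 193 192 192 192 192 192 192 192 192 191 191 191 191 191 191 182 152 153 112 97 125 131 130 129 130 130 131 97 89 98 99
168 193 193 193 192 191 192 192 191 191 192 191 191 191 191 191 191 179 140 125 99 98 120 123 128 130 130 130 129 96 92 99 99
169 193 193 193 193 193 193 193 193 192 192 191 191 191 190 190 190 179 139 117 90 88 97 98 101 102 102 105 105 88 93 99 98
170 193 1
[... 5633 characters left out ...]
 135 134 136 136 139 143
144 92 86 89 92 89 91 91 88 90 88 98 128 143 145 141 142 143 141 144 145 150 155 159 156 149 153 147 137 137 136
145 90 89 91 89 90 89 87 87 88 87 93 124 144 145 141 141 143 143 144 144 148 152 154 153 156 167 158 151 149 150
146 89 90 88 90 90 89 88 90 90 90 82 113 145 146 143 144 146 143 142 146 147 144 155 153 154 160 159 157 152 155
147 93 92 88 92 90 89 91 90 88 90 88 106 132 146 144 143 142 142 145 144 149 154 155 154 157 157 155 152 149 149
148 89 91 89 92 94 91 92 91 90 89 88 92 125 146 144 141 142 143 143 143 153 157 152 150 152 149 149 146 149 150
149 89 93 92 92 90 93 92 90 92 91 90 89 121 147 146 143 142 144 142 142 153 155 148 155 152 149 150 147 151 151
```

```bash
python3 - <<'E'
from meas import *
cs,ct=np.array([353.4,128.3]),np.array([382.2,179.4])
c,m=tri(cs,ct);print(c,m)
bs,bt=cs-proj("side",c)[0],ct-proj("top",c)[0];print(bs,bt)
for ts in((346.8,125),(347.2,125.2),(347.8,125.3),(348.5,125)):
    f=lambda w:np.r_[proj("side",c+w[0]*XS+w[1]*Yd+w[2]*U)[0]+bs-ts,proj("top",c+w[0]*XS+w[1]*Yd+w[2]*U)[0]+bt-[383.,174.2]]
    r=least_squares(f,[.01,0,.01],x_scale=.01);print(ts,r.x*1000,r.fun)
E
```

```text
[ 0.4368 -0.4083  0.2041] [-0.0019  0.0001 -0.0017]
[0.3058 0.3274] [-0.0085 -0.4053]
(346.8, 125) [17.7218 -1.1989 11.4649] [ 0.3878  0.4034 -0.0264 -0.6177]
(347.2, 125.2) [16.9642 -1.2638 11.1209] [ 0.2563  0.2666 -0.0172 -0.4082]
(347.8, 125.3) [15.5244 -1.3059 11.0151] [ 0.104   0.1082 -0.0069 -0.1657]
(348.5, 125) [13.2168 -1.2417 11.7442] [ 0.0201  0.0209 -0.0013 -0.0321]
```

```bash
python3 - <<'E'
from meas import *
s=arm.state();x0,R0=s["tool_pos"],s["orientation"]
p6=np.array([.4739,-.2757,.1786]);R1=pose(21,20)
print(rel(x0,R0,p6-.012*U,R1), "U in tool",R1.T@U)
for k in(0,.0113): print(proj("top",H(HH,lip(.1237+k,.047,-.05,.048))))
E
```

```text
[ 0.0427  0.0358  0.1215  0.0012 -0.0066 -0.0007] U in tool [ 0.9817  0.1836 -0.0502]
[[370.1695 159.0955]]
[[370.5049 155.8747]]
```

>>> arm_command([
  [[0.0085,0.0072,0.0243,0,0,0,0],[0.0085,0.0072,0.0243,0,0,0,0],[0.0085,0.0072,0.0243,0,0,0,0],[0.0085,0.0072,0.0243,0,0,0,0],[0.0085,0.0072,0.0243,0,0,0,0],[0,0,0,0,0,0,0],[0.008,0.0015,-0.0004,0,0,0,0],[0.008,0.0015,-0.0004,0,0,0,0],[0.004,0.0008,-0.0002,0,0,0,0],[0.004,0.0008,-0.0002,0,0,0,0],[0.002,0.0004,-0.0001,0,0,0,0],[0.002,0.0004,-0.0001,0,0,0,0],[0,0,0,0,0,0,0]],
])

```text
time_s: 9.85
tool_pos: [0.4792, -0.2763, 0.1941]
orientation: [[0.314, 0.359, 0.879], [0.12, -0.933, 0.338], [0.942, -0.0, -0.337]]
force: [-4.0, 1.0, -2.7]
grip_width: 0.0005
gripper_force: 2.1
```

```bash
python3 st.py; python3 - <<'E'
from meas import *
cv2.imwrite("pics/top8.png",arm.read_camera("top")[:,:,::-1])
print([edge("pics/top8.png",k,145,195,155) for k in(360,364,368,372)])
E
```

```text
9.85 [107.1701  48.9766 -63.7642 127.6255 -70.9894  27.8909  56.5033] [ 0.4792 -0.2763  0.1941] [-4.0215  0.9586 -2.6981] hood 0.04117056085792926 0.04478412168109351 0.19414056905410487 along slope 0.19651362126074656
[np.float64(155.6694214876033), np.float64(156.01041666666666), np.float64(156.32539682539684), np.float64(156.63076923076923)]
```

>>> arm_command([
  [[-0.006,0,0,0,0,0,0],[-0.012,0,0,0,0,0,0],[-0.016,0,0,0,0,0,0],[-0.012,-0.01,-0.03,0,0,0,0],[-0.012,-0.01,-0.03,0,0,0,0],[-0.012,-0.01,-0.03,0,0,0,0],[0,-0.01,-0.03,0,0,0,0],[0,0,0,0,0,0,0]],
])

```text
time_s: 10.7
tool_pos: [0.3353, -0.2902, 0.1679]
orientation: [[0.316, 0.354, 0.88], [0.119, -0.935, 0.333], [0.941, -0.001, -0.337]]
force: [0.9, -0.2, -0.0]
grip_width: 0.0006
gripper_force: 0.0
```

```bash
python3 st.py; python3 - <<'E'
from meas import *
cv2.imwrite("pics/top9.png",arm.read_camera("top")[:,:,::-1])
cv2.imwrite("pics/side9.png",arm.read_camera("side")[:,:,::-1])
print([edge("pics/top9.png",k,145,195,155) for k in(360,364,368,372)])
G=lambda f:cv2.imread(f).astype(int).sum(2)//3
t=G("pics/top9.png")
for r in range(168,184):print(r,*t[r,370:398])
s=G("pics/side9.png")
print("side cols 340..")
for r in range(116,136):print(r,*s[r,338:360])
a=cv2.imread("pics/side9.png")[95:145,325:375];b=cv2.imread("pics/top9.png")[150:200,360:410]
cv2.imwrite("pics/c9.png",cv2.resize(np.hstack([a,b]),(800,400),interpolation=cv2.INTER_CUBIC))
E
```

```text
10.7 [120.2801  45.3924 -53.931  131.4532 -57.8876  42.2842  56.6737] [ 0.3353 -0.2902  0.1679] [ 0.8747 -0.2303 -0.0462] hood -0.09719587441098992 0.0025672349228847424 0.16791726918458155 along slope 0.12454767185856183
[np.float64(155.72727272727272), np.float64(156.08510638297872), np.float64(156.384), np.float64(156.69291338582678)]
168 193 193 193 193 193 193 192 192 192 191 191 191 183 141 121 98 98 119 123 127 130 130 129 128 97 92 99 99
169 194 193 194 194 194 193 193 193 193 192 192 192 180 138 112 88 88 96 97 101 102 103 106 105 88 92 100 99
170 192 192 192 192 192 191 191 191 191 191 192 192 180 138 110 79 67 69 69 72 77 79 85 90 95 96 99 98
171 192 192 192 191 191 191 190 190 190 190 190 189 177 134 103 70 57 58 59 60 63 65 69 70 78 93 100 98
172 192 192 192 192 192 191 191 191 191 191 191 190 166 117 93 67 57 57 58 72 70 69 59 54 62 92 100 97
173 178 178 188 191 191 191 191 191 191 190 190 190 159 108 84 62 63 69 76 79 78 79 92 114 97 97 100 97
174 189 189 162 149 171 168 159 156 163 165 165 174 144 98 80 74 75 77 81 76 74 80 89 108 104 96 98 96
175 170 173 156 153 167 
[... 1937 characters left out ...]
5 226 208 210 212 214 221 193 155 106 98 109 97 78 110 132 132 130 131 130 126
129 231 222 200 186 220 228 202 165 122 98 103 122 128 117 107 119 133 130 132 130 129 127
130 201 200 213 210 209 178 145 125 123 121 136 138 128 129 131 129 128 131 132 131 131 130
131 212 210 218 186 155 131 134 143 149 148 144 143 134 130 130 120 104 105 110 112 114 123
132 227 197 163 137 136 140 147 148 147 144 144 147 139 128 130 114 80 85 89 92 95 103
133 172 145 133 138 141 145 145 145 147 146 143 145 142 128 133 117 86 85 91 102 105 97
134 127 142 142 142 146 145 144 147 148 147 144 141 140 122 109 102 91 97 111 111 99 95
135 122 146 146 144 144 144 146 143 146 145 144 144 145 116 55 58 71 91 99 90 77 80
```

View pics/c9.png

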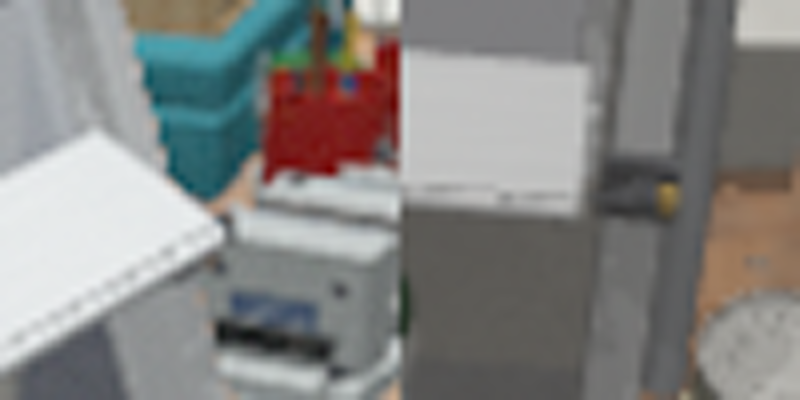

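```bash
python3 - <<'E'
from meas import *
for cs,ct in(((353.4,128.3),(382.2,179.4)),((352.4,125.2),(382.4,176.7)),((352.4,124.9),(382.4,176.6))):
    c,m=tri(cs,ct);bs,bt=cs-proj("side",c)[0],ct-proj("top",c)[0];print(c,bs,bt)
    for ts in((346.8,125.3),(347.5,125.3),(348.2,125)):
        f=lambda w:np.r_[proj("side",c+w[0]*XS+w[1]*Yd+w[2]*U)[0]+bs-ts,proj("top",c+w[0]*XS+w[1]*Yd+w[2]*U)[0]+bt-[383.,174.2]]
        r=least_squares(f,[.01,0,.01],x_scale=.01);print(ts,r.x*1000,r.fun)
E
```

```text
[ 0.4368 -0.4083  0.2041] [0.3058 0.3274] [-0.0085 -0.4053]
(346.8, 125.3) [18.1791 -1.2807 10.8497] [ 0.3203  0.3332 -0.0217 -0.5102]
(347.5, 125.3) [16.32   -1.2985 10.9655] [ 0.1689  0.1757 -0.0113 -0.2691]
(348.2, 125) [14.0103 -1.2346 11.6949] [ 0.085   0.0884 -0.0056 -0.1354]
[ 0.4404 -0.4086  0.2127] [0.3214 0.3457] [-0.0114 -0.427 ]
(346.8, 125.3) [17.8099 -1.6499  1.5566] [ 0.3353  0.3489 -0.0227 -0.5342]
(347.5, 125.3) [15.9509 -1.6678  1.6723] [ 0.184   0.1914 -0.0123 -0.293 ]
(348.2, 125) [13.6412 -1.6039  2.4017] [ 0.1001  0.1041 -0.0066 -0.1594]
[ 0.4403 -0.4085  0.2135] [0.2854 0.307 ] [-0.0103 -0.3792]
(346.8, 125.3) [18.1795 -1.7352  0.827 ] [ 0.3023  0.3145 -0.0205 -0.4816]
(347.5, 125.3) [16.3204 -1.753   0.9428] [ 0.151   0.1571 -0.0101 -0.2405]
(348.2, 125) [14.0107 -1.689   1.6722] [ 0.0671  0.0698 -0.0044 -0.1068]
```

```bash
python3 - <<'E'
from meas import *
s=arm.state();x0,R0=s["tool_pos"],s["orientation"]
p8=np.array([.4792,-.2763,.1941]);R1=pose(21,20)
print(rel(x0,R0,p8-.02*U,R1))
E
```

```text
[ 0.0505  0.0347  0.1211  0.0019 -0.0063 -0.0002]
```

>>> arm_command([
  [[0.0101,0.0069,0.0242,0,0,0,0],[0.0101,0.0069,0.0242,0,0,0,0],[0.0101,0.0069,0.0242,0,0,0,0],[0.0101,0.0069,0.0242,0,0,0,0],[0.0101,0.0069,0.0242,0,0,0,0],[0,0,0,0,0,0,0],[0.008,0.0015,-0.0004,0,0,0,0],[0.008,0.0015,-0.0004,0,0,0,0],[0.0025,0.0005,-0.0001,0,0,0,0],[0.001,0.0002,0,0,0,0,0],[0.0012,0.0002,0,0,0,0,0],[0,0,0,0,0,0,0]],
])

```text
time_s: 12.0
tool_pos: [0.4788, -0.2751, 0.1944]
orientation: [[0.316, 0.358, 0.879], [0.12, -0.934, 0.337], [0.941, -0.001, -0.338]]
force: [-1.0, -0.1, -3.1]
grip_width: 0.0001
gripper_force: 1.8
```

```bash
python3 st.py; python3 - <<'E'
from meas import *
cv2.imwrite("pics/top10.png",arm.read_camera("top")[:,:,::-1])
print([edge("pics/top10.png",k,145,195,155) for k in(360,364,368,372)])
E
```

```text
12.0 [107.1726  48.7482 -63.7713 127.8238 -71.404   27.8602  56.7391] [ 0.4788 -0.2751  0.1944] [-0.9852 -0.1281 -3.1255] hood 0.04046971145044863 0.045808232468424685 0.19440170348179658 along slope 0.19651930274068538
[np.float64(155.6639344262295), np.float64(156.01041666666666), np.float64(156.32539682539684), np.float64(156.62790697674419)]
```

>>> arm_command([
  [[0.0006,0.0001,0,0,0,0,0],[0.0006,0.0001,0,0,0,0,0],[0,0,0,0,0,0,0]],
])

```text
time_s: 12.35
tool_pos: [0.4796, -0.2751, 0.196]
orientation: [[0.315, 0.358, 0.879], [0.12, -0.934, 0.337], [0.942, -0.001, -0.337]]
force: [-5.4, -1.6, -4.0]
grip_width: 0.0005
gripper_force: 2.5
```

```bash
python3 st.py; python3 - <<'E'
from meas import *
cv2.imwrite("pics/top11.png",arm.read_camera("top")[:,:,::-1])
print([edge("pics/top11.png",k,145,195,155) for k in(360,364,368,372)])
E
```

```text
12.35 [107.1386  48.6264 -63.8484 127.7547 -71.4212  27.9606  56.5812] [ 0.4796 -0.2751  0.196 ] [-5.3848 -1.5829 -4.0495] hood 0.041279594412706566 0.04598740683221768 0.19597773248123557 along slope 0.19827728184843127
[np.float64(155.3203125), np.float64(155.5), np.float64(155.672131147541), np.float64(156.25217391304346)]
```

>>> arm_command([
  [[-0.006,0,0,0,0,0,0],[-0.012,0,0,0,0,0,0],[-0.016,0,0,0,0,0,0],[-0.012,-0.01,-0.03,0,0,0,0],[-0.012,-0.01,-0.03,0,0,0,0],[0,-0.01,-0.03,0,0,0,0],[0,-0.01,-0.03,0,0,0,0],[0,0,0,0,-0.1,0,0],[0,0,0,0,-0.1,0,0],[0,0,0,0,-0.1,0,0],[0,0,0,0,-0.1,0,0],[0,0,0,0,-0.1,0,0],[0,0,0,0,-0.1,0,0],[0,0,0,0,-0.1,0,0],[0,0,0,0,-0.1,0,0],[0,0,0,0,-0.1,0,0],[0,0,0,0,-0.1,0,0],[0,0,0,0,-0.1,0,0],[0,0,0,0,-0.12,0,0],[0,0,0,0,0,0,0]],
])

```text
time_s: 14.4
tool_pos: [0.3457, -0.2826, 0.1823]
orientation: [[0.93, 0.367, 0.008], [0.367, -0.93, 0.004], [0.009, -0.001, -1.0]]
force: [0.1, 1.1, 1.0]
grip_width: 0.0006
gripper_force: 0.0
```

```bash
python3 st.py; python3 - <<'E'
from meas import *
for n in("top","side"): cv2.imwrite(f"pics/{n}12.png",arm.read_camera(n)[:,:,::-1])
print([edge("pics/top12.png",k,145,195,155) for k in(360,364,368,372)])
print(proj("top",H(HH,[[-.008,.225,.05],[-.045,.186,.048],[.029,.264,.048]])),proj("side",H(HH,[-.008,.225,.055])))
G=lambda f:cv2.imread(f).astype(int).sum(2)//3
t=G("pics/top12.png")
for r in range(196,222):print(r,*t[r,268:302])
s=G("pics/side12.png")
print("side")
for r in range(218,242):print(r,*s[r,290:322])
E
```

```text
14.4 [ 65.2664  11.7523 -37.2792 119.689    8.629   50.9433 -45.3195] [ 0.3457 -0.2826  0.1823] [0.0561 1.0699 1.0005] hood -0.0884742172491367 0.012105333274160062 0.18233267673892456 along slope 0.14107670639553377Traceback (most recent call last):
  File "<stdin>", line 3, in <module>
  File "meas.py", line 4, in edge
    p=cv2.imread(f).astype(float).sum(2)[r0:r1,c]/3;i=np.where((p[:-1]<lev)&(p[1:]>=lev))[0][0];return r0+i+(lev-p[i])/(p[i+1]-p[i])
                                                      ~~~~~~~~~~~~~~~~~~~~~~~~~~~~~~~~~~~~~~^^^
IndexError: index 0 is out of bounds for axis 0 with size 0
```

```bash
python3 - <<'E'
from meas import *
print(proj("top",H(HH,[[-.008,.225,.05],[-.045,.186,.048],[.029,.264,.048]])),proj("side",H(HH,[-.008,.225,.055])))
G=lambda f:cv2.imread(f).astype(int).sum(2)//3
t=G("pics/top12.png")
print("top cols 268..")
for r in range(198,222):print(r,*t[r,268:304])
s=G("pics/side12.png")
print("side cols 290..")
for r in range(218,242):print(r,*s[r,290:320])
E
```

```text
[[283.6525 208.9364]
 [293.2544 219.0364]
 [274.4481 199.879 ]] [[302.936  228.0303]]
top cols 268..
198 68 68 68 67 68 67 66 66 66 66 65 66 65 65 64 65 64 64 63 62 63 63 61 61 60 58 88 113 120 121 119 118 118 119 119 121
199 68 68 67 67 67 66 66 66 66 67 66 66 65 65 64 65 64 63 63 63 62 62 61 61 60 59 93 115 120 119 119 116 115 114 115 116
200 67 68 67 68 67 66 66 66 66 66 66 65 65 64 64 64 64 63 63 63 62 62 61 61 59 58 105 115 113 112 112 109 108 108 112 115
201 68 68 68 68 67 67 66 66 66 66 66 65 65 65 64 65 64 64 63 63 62 62 61 60 59 66 108 113 111 111 111 107 109 112 115 118
202 68 68 68 68 67 66 66 66 66 66 65 65 66 65 64 65 64 64 63 63 62 62 61 60 59 70 108 114 113 113 113 110 110 114 117 120
203 68 67 68 68 67 66 66 66 66 66 65 65 65 65 65 64 63 63 63 62 62 61 61 60 58 78 109 116 113 114 111 109 108 112 115 118
204 68 68 68 68 67 66 66 66 66 66 65 66 65 65 65 64 64 63 62 62 61 61 60 59 58 102 119 115 112 114 113 112 110 113 118 115
205 69 68 68 68 66 66 66 66 66 66 66 65 65 65 65 64 64 64 63 62 62 61 61 60 58 102 117 106 106 110 114 114 115 119 119 115
206 68 68 67 67 66 66 6
[... 4010 characters left out ...]
36 176 175 176 173 177 169 131 57 17 19 21 28 26 19 23 26 22 19 22 16 23 23 105 149 165 175 175 175 173 166
237 175 175 174 174 175 178 167 149 113 35 18 19 20 22 16 25 21 18 22 35 72 90 144 178 174 173 175 174 165 150
238 174 175 173 174 173 175 176 179 168 146 120 68 62 48 54 52 47 60 81 120 153 155 164 174 174 173 175 169 153 121
239 173 175 176 176 177 175 175 174 178 180 169 148 149 148 145 147 147 148 153 165 177 174 174 175 176 174 167 147 119 96
240 163 169 173 176 178 175 177 174 178 176 177 177 177 177 178 177 178 178 176 177 175 174 174 176 174 168 151 119 85 84
241 128 141 154 167 174 176 177 178 176 176 176 173 175 175 176 174 176 174 176 176 175 175 175 174 165 144 115 96 81 82
```

```bash
python3 - <<'E'
from meas import *
G=lambda f:cv2.imread(f).astype(int).sum(2)//3
for k in(1,3,5,6,7,8,9,11):
    t=G(f"pics/top{k}.png");print(k,t[200:220:4,274:296:4].tolist())
t=G("pics/top7.png")
for r in range(196,222):print(r,*t[r,270:300])
E
```

```text
1 [[116, 120, 123, 120, 93, 94], [133, 136, 122, 98, 94, 94], [136, 96, 130, 93, 95, 94], [136, 43, 88, 95, 94, 92], [137, 120, 93, 94, 94, 92]]
3 [[109, 112, 116, 113, 115, 115], [124, 128, 115, 124, 125, 121], [129, 91, 122, 58, 129, 87], [128, 43, 49, 42, 129, 68], [130, 119, 111, 129, 129, 65]]
5 [[109, 112, 116, 112, 115, 114], [124, 128, 115, 123, 125, 121], [129, 91, 122, 58, 128, 85], [128, 42, 49, 40, 129, 68], [130, 119, 111, 129, 129, 66]]
6 [[112, 115, 119, 116, 117, 117], [127, 131, 117, 126, 128, 124], [131, 93, 125, 59, 132, 88], [132, 43, 51, 41, 131, 70], [133, 122, 114, 132, 132, 67]]
7 [[110, 114, 117, 114, 116, 116], [126, 129, 116, 125, 126, 122], [130, 92, 123, 58, 131, 87], [129, 43, 49, 41, 130, 69], [131, 120, 112, 130, 131, 67]]
8 [[112, 116, 120, 116, 119, 117], [129, 132, 118, 127, 128, 124], [133, 94, 126, 60, 133, 89], [132, 44, 51, 42, 132, 70], [133, 123, 114, 132, 132, 68]]
9 [[110, 113, 117, 114, 116, 115], [126, 129, 116, 125, 127, 122], [130, 92, 123, 57, 130, 86], [130, 42, 49, 42, 130, 69], [131, 120, 112, 130, 130, 66]]
11 [[113, 116, 119, 117, 
[... 2461 characters left out ...]
0 131 122 80 60 106 115 122 127 127
216 121 133 138 133 131 131 130 129 120 116 112 111 112 113 113 127 130 129 130 130 131 131 118 77 67 107 117 126 127 128
217 126 133 129 131 132 131 130 130 130 130 130 129 130 131 131 130 130 129 130 130 133 131 106 71 68 90 99 117 123 126
218 116 121 118 123 125 125 126 127 128 130 131 131 131 131 132 130 129 129 129 123 143 136 97 65 62 69 76 84 89 93
219 86 86 87 90 93 94 98 104 108 112 116 119 120 121 123 124 125 126 127 125 125 125 86 59 62 85 74 88 74 66
220 74 65 64 65 66 68 70 74 77 78 81 84 86 87 89 92 93 98 104 108 104 106 74 57 62 93 93 100 103 103
221 79 64 64 63 65 64 64 64 65 64 63 64 63 64 65 66 66 68 74 77 79 79 63 58 85 97 99 102 110 114
```

```bash
python3 - <<'E'
from meas import *
for a,b in((0,0),(-.5,.5),(-1,1)):
    print(a,tri((304.3,225.8+a),(281.8,206.8+b)))
s=arm.state();x0,R0=s["tool_pos"],s["orientation"];print(x0)
print("box center by model",H(HH,[-.008,.225,.05]))
E
```

```text
0 (array([ 0.4622, -0.0845,  0.0664]), array([-0.0019,  0.0003, -0.0014]))
-0.5 (array([ 0.4613, -0.0846,  0.0669]), array([ 0.0001, -0.    ,  0.0001]))
-1 (array([ 0.4604, -0.0847,  0.0673]), array([ 0.0021, -0.0003,  0.0016]))
[ 0.3423 -0.2839  0.1814]
box center by model [[ 0.4669 -0.0899  0.05  ]]
```

>>> arm_command([
  [[0.0146,-0.037,0,0,0,0,0],[0.0146,-0.037,0,0,0,0,0],[0.0146,-0.037,0,0,0,0,0],[0.0146,-0.037,0,0,0,0,0],[0.0146,-0.037,0,0,0,0,0],[0.0224,0.0088,0.016,0,0,0,0],[0.0224,0.0088,0.016,0,0,0,0],[0.0224,0.0088,0.016,0,0,0,0],[0.0224,0.0088,0.016,0,0,0,0],[0.0224,0.0088,0.016,0,0,0,0],[0,0,0,0,0,0,0]],
])

```text
time_s: 15.6
tool_pos: [0.4647, -0.0877, 0.1015]
orientation: [[0.934, 0.357, 0.005], [0.357, -0.934, 0.007], [0.007, -0.005, -1.0]]
force: [-0.9, 0.6, 0.2]
grip_width: 0.0002
gripper_force: 0.0
```

```bash
python3 - <<'E'
from meas import *
s=arm.state();x0,R0=s["tool_pos"],s["orientation"];print(s["time_s"],x0,R0,s["force"],s["joint_positions"])
print(R0.T@(np.array([.462,-.085,.08])-x0))
cv2.imwrite("pics/side13.png",arm.read_camera("side")[:,:,::-1])
print(proj("side",x0))
E
```

```text
15.6 [ 0.4647 -0.0877  0.1015] [[ 0.9342  0.3567  0.0051]
 [ 0.3566 -0.9342  0.0075]
 [ 0.0075 -0.0051 -1.    ]] [-0.9284  0.5709  0.156 ] [ 39.7219  23.6854 -43.3278 120.2883  22.738   44.0102 -86.893 ]
[-0.0017 -0.0034  0.0215]
[[303.2785 211.3942]]
```

>>> arm_command([
  [[-0.0017,-0.0034,0.006,0,0,0,0],[0,0,0.008,0,0,0,0],[0,0,0.008,0,0,0,0],[0,0,0.006,0,0,0,0],[0,0,0.004,0,0,0,0],[0,0,0.002,0,0,0,0],[0,0,0.002,0,0,0,0],[0,0,0,0,0,0,0]],
])

```text
time_s: 16.45
tool_pos: [0.4616, -0.0841, 0.0675]
orientation: [[0.933, 0.359, 0.006], [0.359, -0.933, 0.003], [0.007, -0.0, -1.0]]
force: [-1.9, 0.4, 2.5]
grip_width: 0.0003
gripper_force: 1.5
```

>>> arm_command([
  [[0,0,0.0015,0,0,0,0],[0,0,0.0015,0,0,0,0],[0,0,0.001,0,0,0,0],[0,0,0,0,0,0,0]],
])

```text
time_s: 16.85
tool_pos: [0.462, -0.0841, 0.0642]
orientation: [[0.933, 0.359, 0.007], [0.359, -0.933, 0.002], [0.007, 0.0, -1.0]]
force: [-5.4, -0.3, 13.5]
grip_width: 0.0008
gripper_force: 6.4
```

>>> arm_command([
  [[0,0,0.001,0,0,0,0],[0,0,0,0,0,0,0]],
])

```text
time_s: 17.05
tool_pos: [0.462, -0.0841, 0.064]
orientation: [[0.933, 0.359, 0.007], [0.359, -0.933, 0.001], [0.007, 0.001, -1.0]]
force: [-8.8, 0.6, 24.1]
grip_width: 0.0005
gripper_force: 12.1
```

```bash
python3 - <<'E'
from meas import *
cv2.imwrite("pics/side14.png",arm.read_camera("side")[:,:,::-1])
for f in("side12","side13","side14"):
    s=cv2.imread(f"pics/{f}.png").astype(int).sum(2)//3
    print(f)
    for r in range(220,239):print(r,*s[r,294:318])
E
```

```text
side12
220 108 106 106 109 107 110 111 111 115 121 121 113 110 104 105 106 94 86 96 134 152 151 151 149
221 107 105 106 108 106 101 109 111 112 113 109 111 111 111 117 120 123 116 103 129 152 150 151 150
222 111 110 110 105 101 101 123 131 113 108 112 113 107 105 109 116 125 126 111 122 148 150 153 151
223 114 117 114 106 109 139 167 164 143 137 143 140 142 135 121 110 107 110 112 111 134 151 152 152
224 112 109 105 110 143 167 173 167 161 160 160 160 161 158 148 132 115 109 106 103 129 151 151 151
225 108 102 120 149 167 167 157 159 158 158 158 157 159 159 159 152 124 100 107 130 159 152 140 149
226 133 133 149 142 143 153 162 160 161 160 159 159 158 159 161 157 123 78 122 163 172 160 155 162
227 161 165 146 65 80 135 157 162 159 158 160 161 161 162 159 142 98 52 106 159 175 173 174 169
228 173 160 92 35 67 105 133 152 160 166 168 162 157 149 133 102 67 32 49 119 169 178 174 171
229 173 135 34 39 62 82 98 118 130 145 147 133 125 113 96 83 60 40 36 79 151 177 176 174
230 163 115 37 41 56 72 90 89 88 91 93 89 84 83 85 77 58 44 37 84 152 178 175 172
231 166 118 35 44 52 61 74 85 91 91 
[... 3156 characters left out ...]
 72 84 85 86 86 83 88 90 87 86 78 58 22 21 45 87 99 98 97
231 157 105 22 19 33 53 73 86 91 92 94 93 96 91 84 59 32 21 27 37 76 102 98 97
232 154 104 24 26 23 27 43 58 70 77 78 77 74 65 54 31 26 26 21 31 76 101 98 99
233 161 99 13 20 22 22 17 28 30 37 49 44 40 29 23 31 24 27 14 25 78 100 100 98
234 168 130 13 18 19 26 25 25 28 27 28 32 32 29 22 22 27 22 22 43 85 102 98 98
235 179 154 58 18 16 26 20 20 24 31 20 33 27 31 28 22 17 22 33 69 94 99 100 99
236 177 174 127 27 17 23 28 20 23 28 18 22 28 27 24 21 17 25 66 91 98 98 98 97
237 176 169 131 76 66 34 18 16 20 25 20 24 19 22 14 34 76 99 105 112 109 111 105 97
238 178 152 99 98 96 79 70 61 59 56 55 59 54 62 82 99 115 123 123 121 123 122 113 99
```

>>> arm_command([
  [[0,0,-0.002,0,0,0,0],[0,0,-0.004,0,0,0,0],[0,0,-0.01,0,0,0,0],[0,0,-0.02,0,0,0,0],[0,0,-0.03,0,0,0,0],[-0.03,0,-0.03,0,0,0,0],[-0.04,0,0,0,0,0,0],[-0.03,0,0,0,0,0,0],[0,0,0,0,0,0,0],[0,0,0,0,0,0,0]],
])

```text
time_s: 18.1
tool_pos: [0.3685, -0.1207, 0.1585]
orientation: [[0.934, 0.358, 0.009], [0.358, -0.934, 0.002], [0.009, 0.001, -1.0]]
force: [1.4, -0.4, 0.1]
grip_width: 0.0004
gripper_force: 0.0
```

```bash
python3 - <<'E'
from meas import *
s=arm.state();print(s["time_s"],s["tool_pos"],s["force"],s["joint_positions"])
for n in("side","top"):cv2.imwrite(f"pics/{n}15.png",arm.read_camera(n)[:,:,::-1])
G=lambda f:cv2.imread(f).astype(int).sum(2)//3
s=G("pics/side15.png")
print("button");[print(r,*s[r,296:314]) for r in range(222,233)]
print("lip side");[print(r,*s[r,338:358]) for r in range(119,132)]
t=G("pics/top15.png");print("top");[print(r,*t[r,370:394]) for r in range(168,180)]
E
```

```text
18.1 [ 0.3685 -0.1207  0.1585] [ 1.4012 -0.4149  0.0711] [ 55.3845   9.3529 -49.0398 127.4877   9.5384  46.2454 -68.8893]
button
222 113 109 101 99 126 132 114 109 115 113 110 103 108 118 126 126 114 123
223 115 108 111 140 170 166 143 140 143 144 144 137 122 109 108 109 113 113
224 109 112 141 170 174 168 161 162 161 161 162 158 151 134 118 110 109 104
225 121 152 168 168 159 161 160 161 161 160 159 160 162 155 124 100 106 132
226 151 142 145 157 163 161 159 160 162 160 160 162 162 159 125 78 122 161
227 145 70 81 137 159 164 162 163 161 161 162 163 161 143 101 55 107 161
228 93 38 70 107 135 153 161 167 169 164 159 151 135 102 65 35 47 119
229 30 40 63 79 99 116 132 146 146 136 129 113 96 82 67 40 43 79
230 38 40 52 73 90 89 89 90 94 90 85 87 86 78 58 42 42 82
231 40 43 53 63 77 86 91 91 91 91 92 89 79 66 48 45 42 63
232 25 40 43 48 52 68 77 77 80 76 74 73 59 45 45 44 31 29
lip side
119 156 44 65 73 71 77 72 76 73 69 71 67 61 59 58 59 52 58 55 58
120 195 35 56 60 67 70 66 64 65 64 70 69 69 68 69 70 68 68 70 68
121 217 104 43 56 56 56 57 60 58 57 57 59 60 60 61 59 58 62 58 57
122 22
[... 1005 characters left out ...]
 60 64 65 69 71
172 193 192 192 193 192 192 192 192 192 191 191 191 165 112 90 67 58 58 58 72 71 70 60 56
173 159 157 164 167 177 178 178 178 188 191 191 191 160 109 84 62 64 71 77 79 79 80 93 115
174 171 174 181 184 189 190 190 190 183 162 150 166 133 92 80 74 77 78 82 77 75 81 89 108
175 144 148 153 158 162 166 170 174 169 159 157 168 130 93 75 66 64 66 71 67 64 65 77 91
176 97 98 99 99 104 110 116 120 124 127 132 135 112 93 72 65 56 53 54 57 56 57 65 76
177 90 90 89 87 88 89 89 90 91 92 92 92 93 92 85 85 95 95 83 81 82 73 66 66
178 91 91 90 89 89 91 92 92 91 92 91 91 90 91 88 96 107 109 104 103 103 101 89 82
179 90 90 89 89 89 91 92 93 92 91 90 90 90 90 84 98 107 108 108 109 109 109 95 87
```

```bash
python3 -c "
from workcell import arm
print(arm.finish_job())"
```

```text
the job is handed in; nothing more can be done
None
```

I pushed the window up until the lip's underside was level with the pointer tip (within about 2 mm by the camera measurements), then pressed the fan button fully down and let it come back up. The job was handed in at about 18 s with the arm clear of everything; the hand-in returned no verdict.

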